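# Sterilise the washed baby-food pots

## Robot

A 7-joint arm with a two-finger parallel gripper is mounted at the origin on the work surface. World frame = base frame: x ahead of the robot, y to its left, z up, the work surface at z = 0. Lengths are in m, angles in rad, forces in N, time in s.
With the tool pointing down it reaches from about 0.4 to 0.85 m from the base axis. Payload 4.5 kg.
Tool frame: the origin (TCP) lies midway between the tips of the shut fingers; the grasp point (between the pads) lies behind it (r.grip_point_offset is the z of the grasp point in the tool frame, in m); z points along the fingers, y is the line along which they close (so a half turn about z gives the same grasp; the last joint's range is limited). The gripper opens to 88 mm and grips with 3 to 60 N. Pads are 18 mm wide; open, the fingers measure 123 mm over their backs; the gripper's body (75 mm by 187 mm) begins 45 mm behind the grasp point.
Start: joints at [-1.185, 0.689, -0.195, 1.565, 0.157, 0.902, -0.215], TCP at [0.215, 0.587, 0.239] pointing down, gripper open.
Joint ranges: [-3.01, 3.01], [-0.46, 2.08], [-1.47, 1.51], [0.13, 2.56], [-1, 4.14], [0.04, 2.09], [-2.66, 2.66]. Speed limits (rad/s): [2.57, 2.57, 3.14, 3.14, 3.14, 3.14, 3.14].

## Interface

Orientations are given as a unit quaternion [x, y, z, w].
In Python, from plant import r, optics, workorder gives the robot as it stands.
- The arm moves only by the shell command python3 -m creep 'ROWS' [FORCE]. ROWS is JSON, a list of rows, each an object of numbers: "grip": the gripper command: -1 is shut, 1 is fully open, values between are in proportion; "tx", "ty", "tz": the shift along the tool's x, y, z in cm; "spin": the turn about the tool's z in degrees. In form: [{"grip": .., "tx": .., "ty": .., "tz": .., "spin": ..}, ...]. A call has 1 to 8 rows; each row shifts and turns the commanded pose from where the row before left it, along the tool's axes as they then stand; what a row does not reach is not made up. A row lasts 1/12 s, in which the tool goes at most 41.7 mm and 7.16 degrees, less where a joint would pass 70% of its speed; a pose out of reach is approached as far as the arm can. A call with a gripper value outside its range is refused whole. The fingers move at their own pace and stop on an object; FORCE is the grip in N (left out, the last holds). Time passes only in rows, so rows that do not move let the fingers close. It gives the time, the measured TCP pose, the force, the opening and the grip force at its end, in the units of the state.
- r.get_state(): the state, without advancing time (a new reading comes with each control period).
- optics.snapshot(name): name is "scene" or "top" or "wrist"; returns (picture, depth): 480x640x3 uint8, red, green, blue; 480x640 float32, m along the optical axis (not along the pixel's ray), 0 where there is no reading.
- optics.get_calibration(name): a dict with "fx", "fy", "cx", "cy" (pixels), "D" ([k1, k2, p1, p2, k3] as OpenCV has them; the pictures are not rectified), "extrinsics" (4x4, takes a point from world to camera coordinates). Camera axes: x right, y down, z forward; pixel columns grow to the right and rows downward; lengths in m; the calibration is good to about 2 mm. A picture is of the moment at which its call begins: read the wrist's pose just before it. get_calibration takes no time and is no camera call; for the wrist camera it gives the pose at the moment of the call.
- workorder.finish_job(): hands the job in; it is judged then, once.
The state is a dict: "clock": time; "q": joint angles; "qd": joint speeds; "joint_torque": joint torques, N m; "tool_pos": TCP position; "eef_rot": TCP orientation; "contact_force": force on the tool from outside, world axes, zero at the start; "moment": the same for the moment, N m; "opening": opening from 0.0 (shut) to 1.0 (fully open); "finger_force": force on a finger pad.
Only numpy, scipy, OpenCV 4.12 (cv2) and the standard library are available. Lean on these libraries where they do the work, as an engineer would, in place of code of your own. Each camera call takes 0.05 s, during which the arm holds its last target. There are 200 camera calls.

## Task

Put all the washed baby-food pots, upside down as they stand, one in each well of the steam steriliser, then close the lid fully and swing the wire bail over it until it rests home in its catch. Only then wind the timer key clockwise, a part turn at a time, all the way to its stop; leave the other washed-up things standing where they are.

Things in the scene. Friction and masses are not known exactly. Their poses are not given: they have to be found in the camera images.
- pot0: small off-white stoneware baby-food pot standing upside down, a plain straight-sided cylinder, 48 mm in diameter and 48 mm high, with an orange band near its (lower) rim; about 90 g; origin: centre of its underside (the rim it stands on), z up. All pots are alike; between two and four are there, the others are None.
- pot1: small off-white stoneware baby-food pot standing upside down, a plain straight-sided cylinder, 48 mm in diameter and 48 mm high, with an orange band near its (lower) rim; about 90 g; origin: centre of its underside (the rim it stands on), z up. All pots are alike; between two and four are there, the others are None.
- pot2: small off-white stoneware baby-food pot standing upside down, a plain straight-sided cylinder, 48 mm in diameter and 48 mm high, with an orange band near its (lower) rim; about 90 g; origin: centre of its underside (the rim it stands on), z up. All pots are alike; between two and four are there, the others are None.
- pot3: small off-white stoneware baby-food pot standing upside down, a plain straight-sided cylinder, 48 mm in diameter and 48 mm high, with an orange band near its (lower) rim; about 90 g; origin: centre of its underside (the rim it stands on), z up. All pots are alike; between two and four are there, the others are None.
- mat: thin ribbed grey silicone drying mat, fixed, 250 x 370 x 3 mm (x, y, z), on which the pots start among the tumbler and the ramekin; origin: centre of its underside.
- steriliser: off-white steam steriliser, fixed; origin at counter height amid its four wells. In its frame the front (robot's side) is -x; base x -80 to 100, y -80 to 80 mm, its top, a charcoal rack with the wells, at z = 75 mm. On its right (-y) a timer housing (x -75 to 65, y -79 to -195, top z = 60 mm) carries the timer key. Clear lid hinged at the back, wire bail at the front.
- well0 (a point): centre of the floor of the back left well (left and right as seen from the robot). The wells are round, 56 mm in diameter and 18 mm deep, with level floors at z = 57 mm and a small chamfer at the mouth, 76 mm apart both ways. A pot stands in one with 30 mm sticking out.
- well1 (a point): centre of the floor of the back right well (left and right as seen from the robot). The wells are round, 56 mm in diameter and 18 mm deep, with level floors at z = 57 mm and a small chamfer at the mouth, 76 mm apart both ways. A pot stands in one with 30 mm sticking out.
- well2 (a point): centre of the floor of the front left well (left and right as seen from the robot). The wells are round, 56 mm in diameter and 18 mm deep, with level floors at z = 57 mm and a small chamfer at the mouth, 76 mm apart both ways. A pot stands in one with 30 mm sticking out.
- well3 (a point): centre of the floor of the front right well (left and right as seen from the robot). The wells are round, 56 mm in diameter and 18 mm deep, with level floors at z = 57 mm and a small chamfer at the mouth, 76 mm apart both ways. A pot stands in one with 30 mm sticking out.
- lid (a joint): hinge of the clear box-shaped lid (180 x 160 x 50 mm, walls 4 mm, 200 g): 0 closed, 1.6 to 1.75 at the start, standing open behind the wells; its top edge comes forward and down as it closes. A friction hinge: the lid stays wherever it is left and turns at about 0.25 N m, plus or minus its weight.
- lid_hinge (a point): point on the lid's hinge axis, in the middle of the back edge of the base, z = 75 mm; the axis runs along the steriliser's y.
- lid_lip (a point): middle of the upper face of the pale blue lip of the lid. The lip juts 28 mm out of the lid's front wall at the rim, 60 mm wide (y), 8 mm thick; this point is 194 mm from the hinge axis and 8 mm above the rim plane. Axes turn with the lid: closed, z is up; open (1.57), the lip points up and z points back, so a fingertip can go in from above behind the lip, onto the front wall.
- bail (a joint): swing of the steel wire bail (8 mm wire, 100 mm wide) that clamps the closed lid: 0 when its cross bar rests in the catch, a steel channel on the lid's top near the front edge (also its stop); grows as it swings out towards the robot, 0.65 to 1.0 at the start. It stays where it is left (friction 0.11 N m).
- bail_pivot (a point): middle of the bail's swing axis, on the front of the base, 88 mm in front of the steriliser's origin, z = 50 mm; the axis runs along the steriliser's y.
- bail_tab (a point): middle of the top edge of the pale blue thumb tab on the bail's cross bar, 50 mm wide (y), 9 mm thick (x), 26 mm tall, upright when closed (its top then 154 mm above the counter, 29 mm above the closed lid). This point is then 22 mm behind (+x) and 104.5 mm above the pivot. The cross bar is 23 mm below it.
- timer (a joint): wind-up timer: angle of its wing key, 0 run down, 5.24 fully wound, at its stop (300 degrees). It is wound clockwise seen from above; 0 to 0.7 at the start. A spring pulls it back (0.012 N m per rad) but the clockwork and its friction (0.09 N m) hold it wherever it is let go.
- timer_key (a point): centre of the wing of the timer key, on its vertical axis (x -10, y -137 mm in the steriliser's frame), 85.5 mm above the counter. The wing is an upright charcoal bar 46 mm long along this point's x (in line with the steriliser's x at joint 0), 10 mm thick (y), 24 mm tall, its +x end marked red; axes turn with the key. Below it are a 24 mm collar and a white dial.
- tumbler: bystander: low green glass tumbler standing upside down on the mat, 66 mm in diameter, 70 mm high; origin: centre of its underside.
- ramekin: bystander: blue ceramic ramekin standing upside down on the mat, 72 mm in diameter, 45 mm high; origin: centre of its underside.
There are look-alikes about, which are no part of the job. Leave any black or purple look-alike of the pot2 alone. What is shaped like the pot0 but black is not meant.

How it is judged:
By the outcome, as a careful person would: the job done as asked, in the order asked, and still so for the second after the job is handed in, with the robot touching nothing.
Of pot0, pot1, pot2, pot3 only 2 to 4 are there at a start; the rules pass over those that are not, and their reading is None.
At some moment in a run one of pot0, pot1, pot2, pot3 may be knocked a few centimetres aside while the robot is not near it.
It also fails if it takes over 210 s, if anything falls off the work surface, if the arm or the gripper's body presses on something with over 40 N, if the wrist force passes 120 N, or if a joint passes its speed limit or range.

## Working session

There is one attempt and no reset: what is moved stays moved. The work goes in short steps, Python scripts to look and compute and a shell command to move; the robot and the scene stay as the last step left them, time stands still between calls to the robot, and variables do not carry over. Pictures are saved under pics/ and viewed, at most 14 in all, crops included, and the job is handed in when it is done.

```bash
ls; mkdir -p pics
cat > h.py <<'E'
import numpy as np, cv2
from plant import r, optics, workorder
from scipy.spatial.transform import Rotation as R
def snap(n):
    c=optics.get_calibration(n); im,d=optics.snapshot(n); return im,d,c
def KD(c): return np.array([[c['fx'],0,c['cx']],[0,c['fy'],c['cy']],[0,0,1.]]),np.array(c['D'],float)
def ray(c,uv):
    K,D=KD(c); E=np.array(c['extrinsics']); p=cv2.undistortPoints(np.array(uv,float).reshape(-1,1,2),K,D).reshape(-1,2)
    d=np.c_[p,np.ones(len(p))]@E[:3,:3]; o=-E[:3,:3].T@E[:3,3]; return o,d
def plane(c,uv,z):
    o,d=ray(c,uv); return o+d*((z-o[2])/d[:,2])[:,None]
def pts(c,d,uv):
    uv=np.array(uv).reshape(-1,2); o,dd=ray(c,uv); z=d[uv[:,1].astype(int),uv[:,0].astype(int)]; return o+dd*z[:,None]
def proj(c,P):
    K,D=KD(c);E=np.array(c['extrinsics']); return cv2.projectPoints(np.array(P,float).reshape(-1,3),cv2.Rodrigues(E[:3,:3])[0],E[:3,3],K,D)[0].reshape(-1,2)
def save(n,im): cv2.imwrite('pics/'+n,cv2.cvtColor(im,cv2.COLOR_RGB2BGR))
E
python3 - <<'E'
from h import *
for n in ('scene','top'):
    im,d,c=snap(n); save(n+'0.png',im); np.savez(n+'0.npz',im=im,d=d)
    print(n,np.round(ray(c,[[320,240]]),2))
s=r.get_state(); print(s, r.grip_point_offset)
E
```

```text
picsTraceback (most recent call last):
  File "<stdin>", line 4, in <module>
    return _wrapfunc(a, 'round', decimals=decimals, out=out)
    return _wrapit(obj, method, *args, **kwds)
    conv = _array_converter(obj)
ValueError: setting an array element with a sequence. The requested array has an inhomogeneous shape after 1 dimensions. The detected shape was (2,) + inhomogeneous part.
```

View pics/scene0.png

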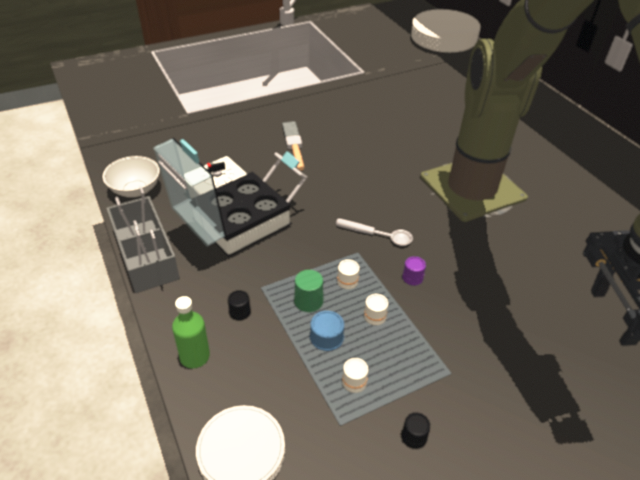

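The scene view shows three off-white pots at (348,273), (376,309) and (355,375). The look-alikes are a purple one at (414,270) and black ones at (239,305) and (416,430). The tumbler is at (309,290), the ramekin at (327,330) and the steriliser around (245,205).

Run:
```python
from h import *
for n in ('scene','top'):
    im,d,c=snap(n); save(n+'1.png',im); np.savez(n+'0.npz',im=im,d=d)
    o,dd=ray(c,[[320,240]]); print(n,o.round(2),dd.round(2),im.shape,(d>0).mean())
s=r.get_state(); print(s, r.grip_point_offset)
```

```text
scene [0.92 0.92 1.  ] [[-0.32 -0.63 -0.7 ]] (480, 640, 3) 0.9961100260416667
top [0.44 0.12 1.14] [[ 0.07  0.02 -1.  ]] (480, 640, 3) 0.9960286458333333
{'clock': 0.15, 'q': array([-1.1851659 ,  0.68976667, -0.19454786,  1.56604281,  0.15728971,
        0.90252858, -0.21511928]), 'qd': array([-0.00302226, -0.00314396, -0.00066526, -0.00402317, -0.00063218,
       -0.00184169, -0.00072947]), 'joint_torque': array([-1.22681573e-03, -5.27857947e+01, -1.26837965e+00, -1.53583807e+01,
       -5.24920074e-02,  3.97816781e-03,  1.12150233e-04]), 'tool_pos': array([0.21524842, 0.586276  , 0.23812679]), 'eef_rot': array([ 1.74985714e-01,  9.84570739e-01, -6.73621350e-04, -7.74046912e-05]), 'contact_force': array([ 0.10159726, -0.06449834,  0.95685987]), 'moment': array([-0.04844948,  0.01600922, -0.02056592]), 'finger_force': 0.0, 'opening': 1.0003682212087295} -0.0187
```

View pics/top1.png

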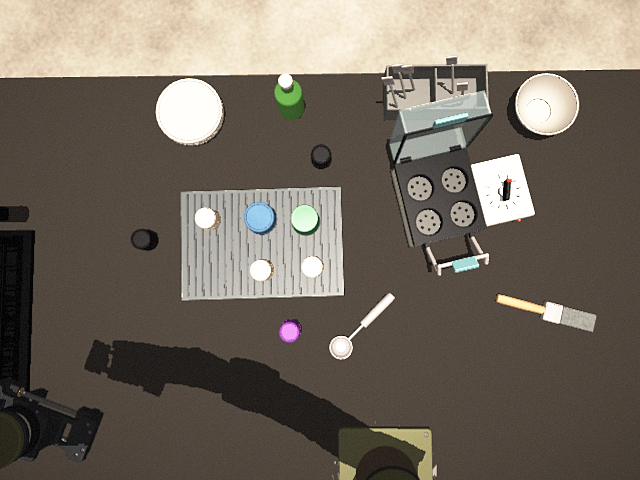

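The top view shows pots at (206,218), (260,270) and (312,266). The wells are at (420,188), (455,180), (428,222) and (463,214), the key at (507,188), the lid lip at (452,118) and the bail tab at (466,265).

Run:
```python
from h import *
for n in ('top','scene'):
    z=np.load(n+'0.npz'); im,d=z['im'],z['d']; c=optics.get_calibration(n)
    hsv=cv2.cvtColor(im,cv2.COLOR_RGB2HSV)
    # all surface points at pot-top height in mat area
    v,u=np.mgrid[0:480,0:640]; P=pts(c,d,np.c_[u.ravel(),v.ravel()]).reshape(480,640,3)
    np.save(n+'P.npy',P)
    m=((P[...,2]>.044)&(P[...,2]<.058)&(hsv[...,1]<70)&(hsv[...,2]>150)).astype(np.uint8)
    k,l,s,ce=cv2.connectedComponentsWithStats(m)
    for i in range(1,k):
        if s[i,4]>60: print(n,'pot?',ce[i].round(),s[i,4],plane(c,ce[i],.051).round(3),np.median(P[l==i],0).round(3))
    m=((hsv[...,0]>80)&(hsv[...,0]<105)&(hsv[...,1]>60)&(hsv[...,2]>130)&(P[...,2]>.08)).astype(np.uint8)
    k,l,s,ce=cv2.connectedComponentsWithStats(m)
    for i in range(1,k):
        if s[i,4]>30: print(n,'blue',ce[i].round(),s[i,4],np.median(P[l==i],0).round(3),P[l==i].min(0).round(3),P[l==i].max(0).round(3))
c=optics.get_calibration('top');P=np.load('topP.npy')
w=plane(c,[[420,188],[455,180],[428,222],[463,214]],.057);print(w.round(4),w.mean(0))
for a,b in ((0,1),(2,3),(0,2),(1,3)): print(np.linalg.norm(w[a]-w[b]))
fx=w[0]+w[1]-w[2]-w[3]; fy=w[0]+w[2]-w[1]-w[3]; print('yaw',np.degrees(np.arctan2(fx[1],fx[0])),np.degrees(np.arctan2(-fy[0],fy[1])))
print(P[180:200,500:515][:,:,2].max(), P[170:175,480:500,2].mean())
z=np.load('top0.npz');im=z['im'];x=im[60:300,370:560]
save('crop1.png',np.hstack([cv2.resize(x,None,fx=2.4,fy=2.4,interpolation=2),cv2.resize(im[180:300,180:345],None,fx=2,fy=4.8)[:576]]))
```

```text
top pot? [552.  99.] 658 [[ 0.825 -0.378  0.051]] [ 0.834 -0.39   0.051]
top pot? [499. 163.] 132 [[ 0.684 -0.258  0.051]] [ 0.685 -0.254  0.057]
top pot? [518. 174.] 65 [[ 0.659 -0.297  0.051]] [ 0.658 -0.295  0.057]
top pot? [453. 180.] 287 [[ 0.647 -0.156  0.051]] [ 0.646 -0.154  0.056]
top pot? [419. 188.] 308 [[ 0.631 -0.081  0.051]] [ 0.63  -0.08   0.056]
top pot? [462. 214.] 292 [[ 0.572 -0.172  0.051]] [ 0.571 -0.171  0.056]
top pot? [516. 213.] 215 [[ 0.574 -0.29   0.051]] [ 0.572 -0.291  0.057]
top pot? [205. 217.] 323 [[0.571 0.391 0.051]] [0.572 0.392 0.049]
top pot? [428. 222.] 305 [[ 0.556 -0.098  0.051]] [ 0.555 -0.097  0.056]
top pot? [312. 266.] 326 [[0.461 0.157 0.051]] [0.461 0.157 0.049]
top pot? [260. 270.] 323 [[0.455 0.269 0.051]] [0.456 0.269 0.049]
top blue [467. 265.] 38 [ 0.459 -0.156  0.135] [ 0.453 -0.178  0.131] [ 0.467 -0.135  0.141]
scene pot? [130. 171.] 429 [[ 0.816 -0.379  0.051]] [ 0.817 -0.399  0.051]
scene pot? [256. 229.] 150 [[ 0.602 -0.039  0.051]] [ 0.601 -0.044  0.048]
scene pot? [348. 268.] 266 [[0.464 0.161 0.051]] [0.463 0.158 0.048]
scene pot? [376. 303.] 315 [[0.457 0.273 0.051]] [0.456 0.272 0.048]
scene pot? [355. 369.] 422 [[0.573 0.395 0.051]] [0.572 0.393 0.049]
scene blue [188. 148.] 39 [ 0.717 -0.094  0.28 ] [ 0.708 -0.123  0.275] [ 0.724 -0.067  0.283]
scene blue [289. 160.] 118 [ 0.464 -0.154  0.131] [ 0.454 -0.176  0.122] [ 0.476 -0.128  0.139]
[[ 0.6295 -0.0811  0.057 ]
 [ 0.6462 -0.1579  0.057 ]
 [ 0.5546 -0.0968  0.057 ]
 [ 0.5712 -0.1731  0.057 ]] [ 0.60038656 -0.12720923  0.057     ]
0.07852181295051129
0.07811944969087382
0.0765410339314276
0.07653989442882288
yaw 11.630715043983 12.325078694645995
0.0999250457548928 0.07000809943506303
```

View pics/crop1.png

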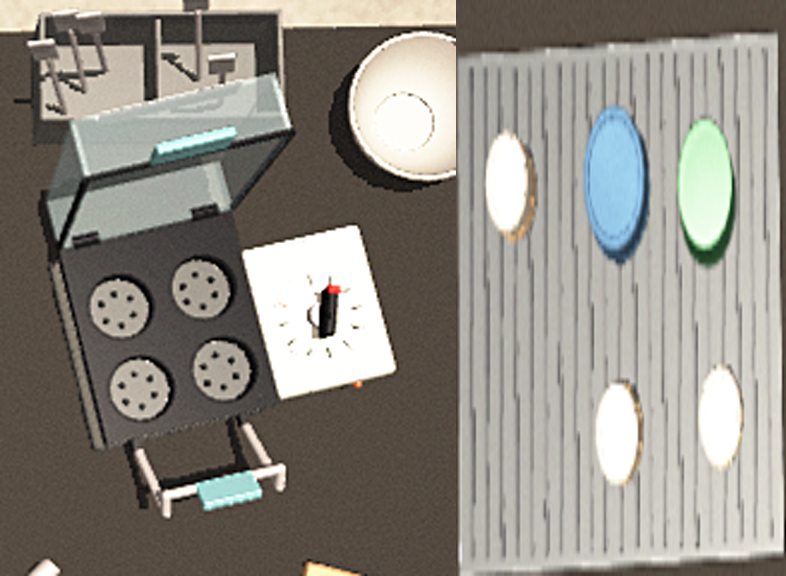

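```bash
cat >> h.py <<'E'
YAW=12.
S0=np.array([.599,-.127])
def ster(x,y):
    a=np.radians(YAW); return S0+np.array([x*np.cos(a)-y*np.sin(a),x*np.sin(a)+y*np.cos(a)])
def go(x,y,z,ya=None):
    s=r.get_state(); M=R.from_quat(s['eef_rot']).as_matrix(); cur=np.degrees(np.arctan2(M[1,1],M[0,1]))
    sp=0 if ya is None else -((ya-cur+180)%360-180)
    M2=M@R.from_euler('z',sp,degrees=True).as_matrix()
    print('to',np.round([x,y,z],4),'spin %.1f'%sp,'then cm',(100*M2.T@(np.array([x,y,z])-s['tool_pos'])).round(2),'ang %.1f tilt %.2f'%(cur,np.degrees(np.arccos(-M[2,2]))))
def pots():
    im,d,c=snap('top'); hsv=cv2.cvtColor(im,cv2.COLOR_RGB2HSV); v,u=np.mgrid[0:480,0:640]
    P=pts(c,d,np.c_[u.ravel(),v.ravel()]).reshape(480,640,3); out=[]
    for lo,hi in ((.044,.058),(.097,.112)):
        m=((P[...,2]>lo)&(P[...,2]<hi)&(hsv[...,1]<70)&(hsv[...,2]>150)).astype(np.uint8)
        k,l,s,ce=cv2.connectedComponentsWithStats(m)
        for i in range(1,k):
            p=np.median(P[l==i],0)
            if 180<s[i,4]<600 and (p[1]>.03 or lo>.09): out.append(p); print('pot',ce[i].round(),s[i,4],p.round(4))
    return out
E
python3 - <<'E'
from h import *
s=r.get_state();M=R.from_quat(s['eef_rot']).as_matrix();c=optics.get_calibration('wrist');o,d=ray(c,[[320,240]])
print('cam in tool',M.T@(o-s['tool_pos']),M.T@d[0])
pots(); go(.456,.271,.12,102)
E
```

```text
cam in tool [ 0.07164896  0.00068229 -0.14594703] [-0.28282814 -0.00247583  0.95917172]
pot [205. 217.] 327 [0.5714 0.3921 0.0486]
pot [312. 266.] 327 [0.4614 0.1569 0.0485]
pot [260. 270.] 322 [0.4548 0.2704 0.0485]
to [0.456 0.271 0.12 ] spin -32.2 then cm [-17.   -35.84  11.85] ang 69.8 tilt 0.06
```

```bash
python3 -m creep '[{"grip":1,"spin":-6.4},{"grip":1,"spin":-6.4},{"grip":1,"spin":-6.4},{"grip":1,"spin":-6.4},{"grip":1,"spin":-6.6}]'
python3 -m creep '[{"grip":1,"tx":-1.4,"ty":-3,"tz":0.6},{"grip":1,"tx":-1.4,"ty":-3,"tz":0.6},{"grip":1,"tx":-1.4,"ty":-3,"tz":0.6},{"grip":1,"tx":-1.4,"ty":-3,"tz":0.6},{"grip":1,"tx":-1.4,"ty":-3,"tz":0.6},{"grip":1,"tx":-1.4,"ty":-3,"tz":0.6}]'
python3 -m creep '[{"grip":1,"tx":-1.4,"ty":-3,"tz":1.4},{"grip":1,"tx":-1.4,"ty":-3,"tz":1.4},{"grip":1,"tx":-1.4,"ty":-3,"tz":1.4},{"grip":1,"tx":-1.4,"ty":-3,"tz":1.4},{"grip":1,"tx":-1.4,"ty":-3,"tz":1.4},{"grip":1,"tx":-0.2,"ty":0.2,"tz":1.2},{"grip":1},{"grip":1}]'
cat >> h.py <<'E'
def wpot(near,z=.051,name=None):
    im,d,c=snap('wrist'); hsv=cv2.cvtColor(im,cv2.COLOR_RGB2HSV); v,u=np.mgrid[0:480,0:640]
    P=pts(c,d,np.c_[u.ravel(),v.ravel()]).reshape(480,640,3)
    m=((abs(P[...,2]-z)<.006)&(hsv[...,1]<70)&(np.hypot(P[...,0]-near[0],P[...,1]-near[1])<.05)).astype(np.uint8)
    if name: save(name,im)
    cs=cv2.findContours(m,cv2.RETR_EXTERNAL,cv2.CHAIN_APPROX_NONE)[0]
    q=max(cs,key=cv2.contourArea).reshape(-1,2); X=plane(c,q,z)[:,:2].astype(np.float32)
    (cx,cy),rad=cv2.minEnclosingCircle(X); print('wpot',round(cx,4),round(cy,4),'rad',round(rad,4),'bbox centre',((X.max(0)+X.min(0))/2).round(4)); return cx,cy
E
python3 - <<'E'
from h import *
x,y=wpot((.456,.271),name='w1.png'); go(x,y,.027,102)
E
```

```text
$[0]: bad value
$[0]: bad value
$[0]: bad value
Traceback (most recent call last):
  File "h.py", line 42, in wpot
    q=max(cs,key=cv2.contourArea).reshape(-1,2); X=plane(c,q,z)[:,:2].astype(np.float32)
      ~~~^^^^^^^^^^^^^^^^^^^^^^^^
ValueError: max() iterable argument is empty
```

View pics/w1.png

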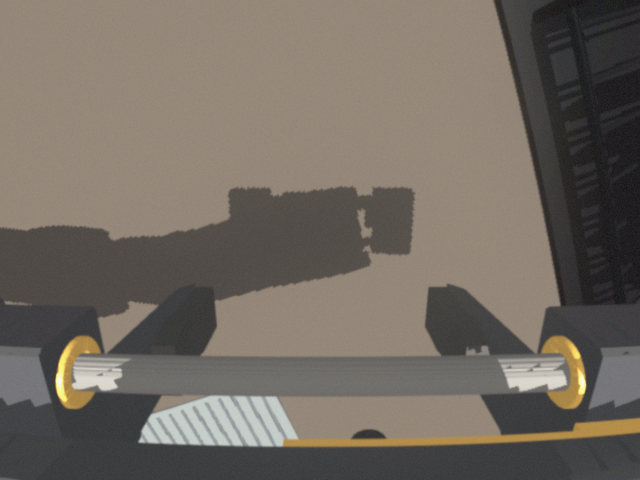

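The rows were refused and nothing moved, so every key is probably required. The wrist image only shows the counter, the arm's shadow, and the mat corner at (220,430).

```bash
python3 -m creep '[{"grip":1,"tx":0,"ty":0,"tz":0,"spin":-6.4},{"grip":1,"tx":0,"ty":0,"tz":0,"spin":-6.4},{"grip":1,"tx":0,"ty":0,"tz":0,"spin":-6.4},{"grip":1,"tx":0,"ty":0,"tz":0,"spin":-6.4},{"grip":1,"tx":0,"ty":0,"tz":0,"spin":-6.6}]'
python3 -m creep '[{"grip":1,"tx":-1.4,"ty":-3,"tz":0.6,"spin":0},{"grip":1,"tx":-1.4,"ty":-3,"tz":0.6,"spin":0},{"grip":1,"tx":-1.4,"ty":-3,"tz":0.6,"spin":0},{"grip":1,"tx":-1.4,"ty":-3,"tz":0.6,"spin":0},{"grip":1,"tx":-1.4,"ty":-3,"tz":0.6,"spin":0},{"grip":1,"tx":-1.4,"ty":-3,"tz":0.6,"spin":0}]'
python3 -m creep '[{"grip":1,"tx":-1.4,"ty":-3,"tz":1.4,"spin":0},{"grip":1,"tx":-1.4,"ty":-3,"tz":1.4,"spin":0},{"grip":1,"tx":-1.4,"ty":-3,"tz":1.4,"spin":0},{"grip":1,"tx":-1.4,"ty":-3,"tz":1.4,"spin":0},{"grip":1,"tx":-1.4,"ty":-3,"tz":1.4,"spin":0},{"grip":1,"tx":-0.2,"ty":-2.8,"tz":1.2,"spin":0},{"grip":1,"tx":0,"ty":0,"tz":0,"spin":0},{"grip":1,"tx":0,"ty":0,"tz":0,"spin":0}]'
python3 - <<'E'
from h import *
x,y=wpot((.456,.271),name='w2.png'); go(x,y,.027,102)
E
```

```text
clock: 0.67
tool_pos: [0.2153, 0.5866, 0.2386]
eef_rot: [-0.108, 0.994, -0.0, 0.0]
contact_force: [-1.5, -0.1, 0.4]
opening: 0.999
finger_force: 0.0
clock: 1.17
tool_pos: [0.3359, 0.4269, 0.2025]
eef_rot: [-0.105, 0.994, 0.0, 0.0]
contact_force: [0.7, -0.3, -0.1]
opening: 1.0
finger_force: 0.0
clock: 1.83
tool_pos: [0.443, 0.2669, 0.12]
eef_rot: [-0.103, 0.995, -0.001, -0.001]
contact_force: [0.0, 0.5, -0.0]
opening: 0.999
finger_force: 0.0
wpot 0.4523 0.2701 rad 0.0231 bbox centre [0.4522 0.2701]
to [0.4523 0.2701 0.027 ] spin -0.0 then cm [-0.95 -0.13  9.36] ang 102.0 tilt 0.04
```

View pics/w2.png

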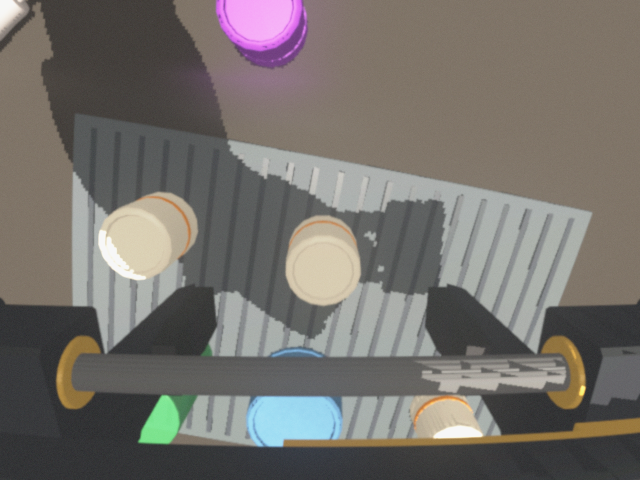

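Pot A is at (323,270) between the fingers. The measurements agree to about 3 mm, so I'll descend and grip.

```bash
python3 -m creep '[{"grip":1,"tx":-1.0,"ty":-0.1,"tz":2.3,"spin":0},{"grip":1,"tx":0,"ty":0,"tz":2.5,"spin":0},{"grip":1,"tx":0,"ty":0,"tz":2.5,"spin":0},{"grip":1,"tx":0,"ty":0,"tz":2.0,"spin":0},{"grip":1,"tx":0,"ty":0,"tz":0,"spin":0},{"grip":-0.3,"tx":0,"ty":0,"tz":0,"spin":0},{"grip":-0.3,"tx":0,"ty":0,"tz":0,"spin":0},{"grip":-0.3,"tx":0,"ty":0,"tz":0,"spin":0}]' 20
python3 -m creep '[{"grip":-0.3,"tx":0,"ty":0,"tz":0,"spin":0},{"grip":-0.3,"tx":0,"ty":0,"tz":0,"spin":0},{"grip":-0.3,"tx":0,"ty":0,"tz":0,"spin":0},{"grip":-0.3,"tx":0,"ty":0,"tz":0,"spin":0}]'
python3 - <<'E'
from h import *
for a,b in ((-.038,.038),(-.038,-.038),(.038,-.038)): 
  p=ster(a,b); go(p[0],p[1],.14,102)
E
```

```text
clock: 2.55
tool_pos: [0.4532, 0.2716, 0.0292]
eef_rot: [-0.105, 0.994, 0.001, 0.001]
contact_force: [0.1, -0.0, 0.1]
opening: 0.796
finger_force: 0.0
clock: 2.88
tool_pos: [0.4529, 0.2704, 0.0283]
eef_rot: [-0.105, 0.994, 0.0, 0.0]
contact_force: [0.7, -1.0, 4.3]
opening: 0.537
finger_force: 20.0
to [ 0.5539 -0.0977  0.14  ] spin 0.0 then cm [ -2.23 -38.11 -11.19] ang 102.0 tilt 0.06
to [ 0.5697 -0.1721  0.14  ] spin 0.0 then cm [ -2.23 -45.71 -11.19] ang 102.0 tilt 0.06
to [ 0.6441 -0.1563  0.14  ] spin 0.0 then cm [ -9.83 -45.71 -11.18] ang 102.0 tilt 0.06
```

```bash
python3 -m creep '[{"grip":-0.3,"tx":0,"ty":0,"tz":-2,"spin":0},{"grip":-0.3,"tx":0,"ty":0,"tz":-3,"spin":0},{"grip":-0.3,"tx":0,"ty":0,"tz":-3.2,"spin":0},{"grip":-0.3,"tx":0,"ty":-2,"tz":-3,"spin":0},{"grip":-0.3,"tx":-0.2,"ty":-3,"tz":-3,"spin":0},{"grip":-0.3,"tx":-0.2,"ty":-3.3,"tz":0,"spin":0},{"grip":-0.3,"tx":-0.2,"ty":-3.4,"tz":0,"spin":0},{"grip":-0.3,"tx":-0.2,"ty":-3.4,"tz":0,"spin":0}]'
python3 -m creep '[{"grip":-0.3,"tx":-0.2,"ty":-3.4,"tz":0,"spin":0},{"grip":-0.3,"tx":-0.2,"ty":-3.4,"tz":0,"spin":0},{"grip":-0.3,"tx":-0.2,"ty":-3.4,"tz":0,"spin":0},{"grip":-0.3,"tx":-0.2,"ty":-3.4,"tz":0,"spin":0},{"grip":-0.3,"tx":-0.2,"ty":-3.4,"tz":0,"spin":0},{"grip":-0.3,"tx":-0.2,"ty":-3.4,"tz":0,"spin":0},{"grip":-0.3,"tx":-0.2,"ty":-3.4,"tz":0,"spin":0},{"grip":-0.3,"tx":0,"ty":-2.8,"tz":0,"spin":0}]'
python3 -m creep '[{"grip":-0.3,"tx":0,"ty":-2.4,"tz":0,"spin":0},{"grip":-0.3,"tx":0,"ty":-1.6,"tz":0,"spin":0},{"grip":-0.3,"tx":0,"ty":0,"tz":0,"spin":0},{"grip":-0.3,"tx":0,"ty":0,"tz":0,"spin":0}]'
python3 - <<'E'
from h import *
p=ster(-.038,-.038); go(p[0],p[1],.0845,102)
im,d,c=snap('wrist'); save('w3.png',im)
E
```

```text
clock: 3.55
tool_pos: [0.4922, 0.1233, 0.1699]
eef_rot: [-0.105, 0.994, 0.0, 0.001]
contact_force: [0.8, -1.4, -0.5]
opening: 0.543
finger_force: 20.0
clock: 4.22
tool_pos: [0.5611, -0.1357, 0.169]
eef_rot: [-0.104, 0.995, -0.0, -0.0]
contact_force: [0.5, -0.3, 0.1]
opening: 0.542
finger_force: 20.0
clock: 4.55
tool_pos: [0.5688, -0.172, 0.1688]
eef_rot: [-0.104, 0.995, 0.0, -0.0]
contact_force: [1.0, -0.1, -0.5]
opening: 0.54
finger_force: 20.0
to [ 0.5697 -0.1721  0.0845] spin -0.1 then cm [-0.1  -0.03  8.43] ang 101.9 tilt 0.05
```

View pics/w3.png

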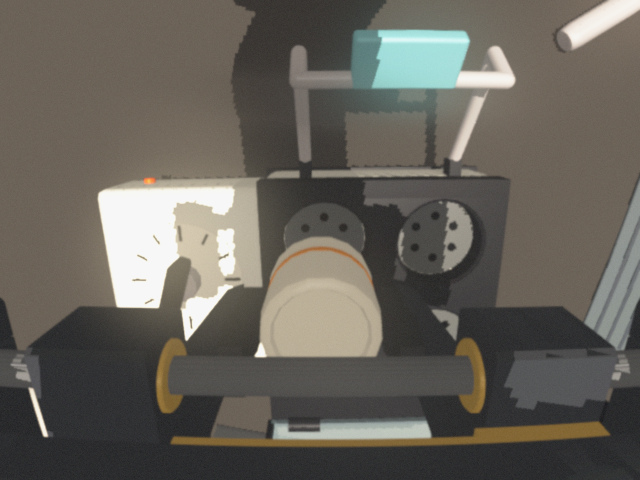

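The pot hangs at (322,310) over well3 (325,235), and well2 is seen whole at (435,237). I'll check the well position from here.

Run:
```python
from h import *
im,d,c=snap('wrist'); v,u=np.mgrid[0:480,0:640]
P=pts(c,d,np.c_[u.ravel(),v.ravel()]).reshape(480,640,3)
p=ster(-.038,.038)
m=((P[...,2]<.068)&(np.hypot(P[...,0]-p[0],P[...,1]-p[1])<.034)&(u>385)&(u<490)&(v<300)).astype(np.uint8)
q=max(cv2.findContours(m,0,1)[0],key=cv2.contourArea).reshape(-1,2)
print(p,np.median(P[...,2][m>0]))
X=plane(c,q,.057)[:,:2].astype(np.float32); print(cv2.minEnclosingCircle(X),X.min(0),X.max(0))
# rack front-edge & sides
k=(abs(P[...,2]-.075)<.004)&(v<290)&(P[...,0]<.62); Q=P[k]-np.r_[S0,0]; a=np.radians(12)
xs=Q[:,0]*np.cos(a)+Q[:,1]*np.sin(a); ys=-Q[:,0]*np.sin(a)+Q[:,1]*np.cos(a); print('rack x',np.percentile(xs,[.5,2]),'y',np.percentile(ys,[1,99.5]))
```

```text
[ 0.55392975 -0.09773104] 0.05763636337437042
((0.5570619106292725, -0.09040394425392151), 0.029055746272206306) [ 0.5282309  -0.11846037] [ 0.5857629  -0.06156813]
rack x [-0.11316556 -0.1079399 ] y [-0.12311845  0.08230979]
```

Run:
```python
from h import *
im,d,c=snap('wrist'); v,u=np.mgrid[0:480,0:640]
P=pts(c,d,np.c_[u.ravel(),v.ravel()]).reshape(480,640,3)
p=ster(-.038,.038)
for lo,hi in ((.05,.0605),(.0605,.071)):
    m=((P[...,2]>lo)&(P[...,2]<hi)&(np.hypot(P[...,0]-p[0],P[...,1]-p[1])<.036)&(v<300)&(u>380)&(u<500))
    X=P[m][:,:2]; print(len(X),X.min(0),X.max(0),(X.min(0)+X.max(0))/2,np.percentile(X,1,0),np.percentile(X,99,0),X.mean(0))
g=P[215:260:11,380:500:6,2]; print((g*1000).round().astype(int))
print('centre px expected',proj(c,np.r_[p,.057]),proj(c,np.r_[p,.075]))
```

```text
4400 [ 0.52828278 -0.12167611] [ 0.58240305 -0.06642699] [ 0.55534292 -0.09405155] [ 0.52999097 -0.11690068] [ 0.58080934 -0.06791419] [ 0.55530702 -0.09239371]
708 [ 0.52818927 -0.11435763] [ 0.58227221 -0.06645314] [ 0.55523074 -0.09040539] [ 0.53012912 -0.10949989] [ 0.58213777 -0.06679326] [ 0.56387024 -0.07761038]
[[76 74 74 75 76 56 55 57 57 57 57 59 57 58 58 73 75 75 75 76]
 [76 76 74 73 58 59 58 58 59 57 58 57 59 58 56 60 74 75 75 75]
 [74 75 74 58 58 57 57 58 57 57 58 57 57 57 58 60 69 74 73 75]
 [74 76 74 57 58 58 59 57 57 57 58 58 56 58 57 64 73 74 74 75]
 [75 76 76 57 56 57 58 58 58 58 57 57 58 58 66 71 75 74 76 75]]
centre px expected [[425.71572824 234.08757089]] [[432.88430193 241.48527907]]
```

```bash
python3 -m creep '[{"grip":-0.3,"tx":-0.25,"ty":0.15,"tz":0,"spin":0},{"grip":-0.3,"tx":0,"ty":0,"tz":2.5,"spin":0},{"grip":-0.3,"tx":0,"ty":0,"tz":2.5,"spin":0},{"grip":-0.3,"tx":0,"ty":0,"tz":1,"spin":0},{"grip":-0.3,"tx":0,"ty":0,"tz":1,"spin":0},{"grip":-0.3,"tx":0,"ty":0,"tz":0.6,"spin":0},{"grip":-0.3,"tx":0,"ty":0,"tz":0.3,"spin":0},{"grip":-0.3,"tx":0,"ty":0,"tz":0,"spin":0}]'
```

```text
clock: 5.37
tool_pos: [0.5717, -0.1693, 0.0901]
eef_rot: [-0.105, 0.994, 0.0, 0.0]
contact_force: [-0.1, -0.0, 0.8]
opening: 0.54
finger_force: 20.0
```

```bash
python3 -m creep '[{"grip":-0.3,"tx":0,"ty":0,"tz":0.4,"spin":0},{"grip":-0.3,"tx":0,"ty":0,"tz":0.3,"spin":0},{"grip":-0.3,"tx":0,"ty":0,"tz":0,"spin":0}]'
python3 -m creep '[{"grip":0.3,"tx":0,"ty":0,"tz":0,"spin":0},{"grip":0.3,"tx":0,"ty":0,"tz":0,"spin":0},{"grip":0.3,"tx":0,"ty":0,"tz":0,"spin":0},{"grip":0.3,"tx":0,"ty":0,"tz":-2,"spin":0},{"grip":0.3,"tx":0,"ty":0,"tz":-3,"spin":0},{"grip":0.3,"tx":0,"ty":0,"tz":-3,"spin":0},{"grip":1,"tx":0,"ty":3,"tz":0,"spin":0},{"grip":1,"tx":0,"ty":3,"tz":0,"spin":0}]'
python3 - <<'E'
from h import *
o=pots(); go(.4605,.157,.12,102); go(.571,.392,.12,102)
E
```

```text
clock: 5.62
tool_pos: [0.5714, -0.1696, 0.083]
eef_rot: [-0.105, 0.994, -0.0, -0.0]
contact_force: [-0.3, 0.7, -0.6]
opening: 0.538
finger_force: 20.0
clock: 6.28
tool_pos: [0.5604, -0.1125, 0.1652]
eef_rot: [-0.102, 0.995, -0.001, 0.003]
contact_force: [0.2, 0.5, -0.8]
opening: 0.78
finger_force: 0.0
pot [205. 217.] 324 [0.5716 0.3919 0.0488]
pot [312. 266.] 325 [0.4614 0.1568 0.0486]
to [0.4605 0.157  0.12  ] spin 0.4 then cm [ 4.21 27.37  4.62] ang 102.4 tilt 0.36
to [0.571 0.392 0.12 ] spin 0.4 then cm [-11.48  48.06   4.78] ang 102.4 tilt 0.36
```

```bash
python3 -m creep '[{"grip":1,"tx":0.5,"ty":3.4,"tz":0,"spin":0},{"grip":1,"tx":0.5,"ty":3.4,"tz":0,"spin":0},{"grip":1,"tx":0.5,"ty":3.4,"tz":0,"spin":0},{"grip":1,"tx":0.5,"ty":3.4,"tz":0,"spin":0},{"grip":1,"tx":0.5,"ty":3.4,"tz":0.6,"spin":0},{"grip":1,"tx":0.5,"ty":3.4,"tz":1,"spin":0},{"grip":1,"tx":0.5,"ty":3.4,"tz":1,"spin":0},{"grip":1,"tx":0.7,"ty":3.6,"tz":2,"spin":0}]'
python3 -m creep '[{"grip":1,"tx":0,"ty":0,"tz":0,"spin":0},{"grip":1,"tx":0,"ty":0,"tz":0,"spin":0}]'
python3 - <<'E'
from h import *
x,y=wpot((.4605,.157)); go(x,y,.028,102); pots()
E
```

```text
clock: 7.0
tool_pos: [0.4617, 0.1499, 0.1181]
eef_rot: [-0.104, 0.995, 0.001, 0.002]
contact_force: [0.7, 0.7, -0.3]
opening: 1.0
finger_force: 0.0
clock: 7.17
tool_pos: [0.4592, 0.1514, 0.1167]
eef_rot: [-0.109, 0.994, 0.0, -0.001]
contact_force: [-0.5, -0.7, 0.3]
opening: 0.999
finger_force: 0.0
wpot 0.459 0.1568 rad 0.0231 bbox centre [0.4591 0.157 ]
to [0.459  0.1568 0.028 ] spin 0.2 then cm [-0.04  0.8   8.91] ang 102.2 tilt 0.06
pot [205. 217.] 325 [0.57   0.3921 0.0486]
pot [467. 211.] 376 [ 0.5722 -0.1692  0.1022]
```

```bash
python3 -m creep '[{"grip":1,"tx":0,"ty":0.6,"tz":2.2,"spin":0},{"grip":1,"tx":0,"ty":0,"tz":2.5,"spin":0},{"grip":1,"tx":0,"ty":0,"tz":2.5,"spin":0},{"grip":1,"tx":0,"ty":0,"tz":1.7,"spin":0},{"grip":1,"tx":0,"ty":0,"tz":0,"spin":0},{"grip":-0.3,"tx":0,"ty":0,"tz":0,"spin":0},{"grip":-0.3,"tx":0,"ty":0,"tz":0,"spin":0},{"grip":-0.3,"tx":0,"ty":0,"tz":0,"spin":0}]' 20
python3 -m creep '[{"grip":-0.3,"tx":0,"ty":0,"tz":0,"spin":0},{"grip":-0.3,"tx":0,"ty":0,"tz":0,"spin":0},{"grip":-0.3,"tx":0,"ty":0,"tz":0,"spin":0},{"grip":-0.3,"tx":0,"ty":0,"tz":0,"spin":0}]'
python3 - <<'E'
from h import *
import h; h.S0=np.array([.600,-.124])
for a,b in ((-.038,.038),(.038,.038)): 
  p=h.ster(a,b); go(p[0],p[1],.17,102)
E
```

```text
clock: 7.93
tool_pos: [0.4606, 0.1537, 0.0295]
eef_rot: [-0.104, 0.995, 0.0, 0.001]
contact_force: [0.0, -0.2, -0.0]
opening: 0.796
finger_force: 0.0
clock: 8.27
tool_pos: [0.4598, 0.1546, 0.0287]
eef_rot: [-0.105, 0.994, 0.0, 0.001]
contact_force: [-0.9, -0.1, 5.0]
opening: 0.54
finger_force: 20.0
to [ 0.5549 -0.0947  0.17  ] spin 0.1 then cm [ -4.14 -26.36 -14.14] ang 102.1 tilt 0.09
to [ 0.6293 -0.0789  0.17  ] spin 0.1 then cm [-11.74 -26.36 -14.13] ang 102.1 tilt 0.09
```

```bash
python3 -m creep '[{"grip":-0.3,"tx":0,"ty":0,"tz":-2,"spin":0},{"grip":-0.3,"tx":0,"ty":0,"tz":-3,"spin":0},{"grip":-0.3,"tx":0,"ty":0,"tz":-3.2,"spin":0},{"grip":-0.3,"tx":0,"ty":-2,"tz":-3,"spin":0},{"grip":-0.3,"tx":-1.2,"ty":-2.5,"tz":-2.9,"spin":0},{"grip":-0.3,"tx":-1.5,"ty":-3,"tz":0,"spin":0},{"grip":-0.3,"tx":-1.5,"ty":-3,"tz":0,"spin":0},{"grip":-0.3,"tx":-1.5,"ty":-3,"tz":0,"spin":0}]'
python3 -m creep '[{"grip":-0.3,"tx":-1.5,"ty":-3,"tz":0,"spin":0},{"grip":-0.3,"tx":-1.5,"ty":-3,"tz":0,"spin":0},{"grip":-0.3,"tx":-1.5,"ty":-3,"tz":0,"spin":0},{"grip":-0.3,"tx":-1.0,"ty":-2.4,"tz":0,"spin":0},{"grip":-0.3,"tx":-0.5,"ty":-1.5,"tz":0,"spin":0},{"grip":-0.3,"tx":0,"ty":0,"tz":0,"spin":0},{"grip":-0.3,"tx":0,"ty":0,"tz":0,"spin":0},{"grip":-0.3,"tx":0,"ty":0,"tz":0,"spin":0}]'
python3 - <<'E'
from h import *
go(.6293,-.0789,.09,102)
E
```

```text
clock: 8.93
tool_pos: [0.544, 0.0323, 0.1699]
eef_rot: [-0.105, 0.994, -0.0, 0.0]
contact_force: [0.5, 0.0, -1.6]
opening: 0.539
finger_force: 20.0
clock: 9.6
tool_pos: [0.6279, -0.0777, 0.1689]
eef_rot: [-0.106, 0.994, 0.001, -0.001]
contact_force: [-0.1, -0.0, -1.1]
opening: 0.535
finger_force: 20.0
to [ 0.6293 -0.0789  0.09  ] spin 0.2 then cm [-0.13 -0.16  7.89] ang 102.2 tilt 0.12
```

```bash
python3 -m creep '[{"grip":-0.3,"tx":-0.15,"ty":-0.15,"tz":0,"spin":0},{"grip":-0.3,"tx":0,"ty":0,"tz":2.5,"spin":0},{"grip":-0.3,"tx":0,"ty":0,"tz":2.5,"spin":0},{"grip":-0.3,"tx":0,"ty":0,"tz":1,"spin":0},{"grip":-0.3,"tx":0,"ty":0,"tz":1,"spin":0},{"grip":-0.3,"tx":0,"ty":0,"tz":0.6,"spin":0},{"grip":-0.3,"tx":0,"ty":0,"tz":0.3,"spin":0},{"grip":-0.3,"tx":0,"ty":0,"tz":0,"spin":0}]'
```

```text
clock: 10.27
tool_pos: [0.6308, -0.0804, 0.0902]
eef_rot: [-0.105, 0.994, 0.0, -0.0]
contact_force: [-0.7, 0.1, -1.4]
opening: 0.538
finger_force: 20.0
```

```bash
python3 -m creep '[{"grip":-0.3,"tx":0,"ty":0,"tz":0.4,"spin":0},{"grip":-0.3,"tx":0,"ty":0,"tz":0.3,"spin":0},{"grip":-0.3,"tx":0,"ty":0,"tz":0,"spin":0}]'
python3 -m creep '[{"grip":0.3,"tx":0,"ty":0,"tz":0,"spin":0},{"grip":0.3,"tx":0,"ty":0,"tz":0,"spin":0},{"grip":0.3,"tx":0,"ty":0,"tz":0,"spin":0},{"grip":0.3,"tx":0,"ty":0,"tz":-2,"spin":0},{"grip":0.3,"tx":0,"ty":0,"tz":-3,"spin":0},{"grip":0.3,"tx":0,"ty":0,"tz":-3,"spin":0},{"grip":1,"tx":-0.3,"ty":3.4,"tz":0,"spin":0},{"grip":1,"tx":-0.3,"ty":3.4,"tz":0,"spin":0}]'
python3 -m creep '[{"grip":1,"tx":-0.3,"ty":3.4,"tz":0,"spin":0},{"grip":1,"tx":-0.3,"ty":3.4,"tz":0,"spin":0},{"grip":1,"tx":-0.3,"ty":3.4,"tz":0,"spin":0},{"grip":1,"tx":-0.3,"ty":3.4,"tz":0,"spin":0},{"grip":1,"tx":-0.3,"ty":3.4,"tz":0,"spin":0},{"grip":1,"tx":-0.3,"ty":3.4,"tz":0,"spin":0},{"grip":1,"tx":-0.3,"ty":3.4,"tz":0,"spin":0},{"grip":1,"tx":-0.3,"ty":3.4,"tz":0,"spin":0}]'
python3 -m creep '[{"grip":1,"tx":-0.3,"ty":3.4,"tz":1,"spin":0},{"grip":1,"tx":-0.3,"ty":3.4,"tz":1,"spin":0},{"grip":1,"tx":-0.3,"ty":3.0,"tz":1,"spin":0},{"grip":1,"tx":0,"ty":2,"tz":1,"spin":0},{"grip":1,"tx":0,"ty":0,"tz":0,"spin":0},{"grip":1,"tx":0,"ty":0,"tz":0,"spin":0},{"grip":1,"tx":0,"ty":0,"tz":0,"spin":0},{"grip":1,"tx":0,"ty":0,"tz":0,"spin":0}]'
python3 - <<'E'
from h import *
pots();x,y=wpot((.571,.392)); go(x,y,.028,102)
E
```

```text
clock: 10.52
tool_pos: [0.6307, -0.0806, 0.0831]
eef_rot: [-0.105, 0.994, 0.0, 0.0]
contact_force: [-1.5, 1.3, -2.0]
opening: 0.536
finger_force: 20.0
clock: 11.18
tool_pos: [0.6246, -0.0154, 0.1656]
eef_rot: [-0.102, 0.995, -0.001, 0.003]
contact_force: [-0.2, 0.8, 0.0]
opening: 0.778
finger_force: 0.0
clock: 11.85
tool_pos: [0.5892, 0.2597, 0.1637]
eef_rot: [-0.105, 0.994, 0.0, 0.001]
contact_force: [1.6, -0.2, -0.5]
opening: 1.0
finger_force: 0.0
clock: 12.52
tool_pos: [0.5748, 0.3733, 0.1238]
eef_rot: [-0.104, 0.995, -0.001, 0.001]
contact_force: [0.2, -0.1, 0.2]
opening: 1.005
finger_force: 0.0
pot [423. 183.] 371 [ 0.6316 -0.08    0.1022]
pot [467. 211.] 371 [ 0.5722 -0.1694  0.1022]
wpot 0.5688 0.3926 rad 0.0231 bbox centre [0.5695 0.3925]
to [0.5688 0.3926 0.028 ] spin -0.1 then cm [0.18 1.98 9.58] ang 101.9 tilt 0.08
```

```bash
python3 -m creep '[{"grip":1,"tx":0.15,"ty":2,"tz":1,"spin":0},{"grip":1,"tx":0,"ty":0,"tz":2.5,"spin":0},{"grip":1,"tx":0,"ty":0,"tz":2.5,"spin":0},{"grip":1,"tx":0,"ty":0,"tz":2.2,"spin":0},{"grip":1,"tx":0,"ty":0,"tz":1.3,"spin":0},{"grip":1,"tx":0,"ty":0,"tz":0,"spin":0},{"grip":-0.3,"tx":0,"ty":0,"tz":0,"spin":0},{"grip":-0.3,"tx":0,"ty":0,"tz":0,"spin":0}]' 20
python3 -m creep '[{"grip":-0.3,"tx":0,"ty":0,"tz":0,"spin":0},{"grip":-0.3,"tx":0,"ty":0,"tz":0,"spin":0},{"grip":-0.3,"tx":0,"ty":0,"tz":0,"spin":0},{"grip":-0.3,"tx":0,"ty":0,"tz":0,"spin":0},{"grip":-0.3,"tx":0,"ty":0,"tz":0,"spin":0}]'
python3 - <<'E'
from h import *
import h; h.S0=np.array([.6015,-.1245])
p=h.ster(-.038,.038); go(p[0],p[1],.17,102)
E
```

```text
clock: 13.28
tool_pos: [0.5687, 0.3951, 0.0297]
eef_rot: [-0.105, 0.995, 0.001, 0.001]
contact_force: [0.3, 0.8, 0.1]
opening: 0.869
finger_force: 0.0
clock: 13.7
tool_pos: [0.568, 0.3944, 0.0288]
eef_rot: [-0.105, 0.994, -0.0, 0.0]
contact_force: [0.2, -0.4, 3.0]
opening: 0.542
finger_force: 20.0
to [ 0.5564 -0.0952  0.17  ] spin 0.0 then cm [ 11.31 -47.66 -14.12] ang 102.0 tilt 0.04
```

```bash
python3 -m creep '[{"grip":-0.3,"tx":0,"ty":0,"tz":-2.5,"spin":0},{"grip":-0.3,"tx":0,"ty":0,"tz":-3.8,"spin":0},{"grip":-0.3,"tx":0,"ty":0,"tz":-3.8,"spin":0},{"grip":-0.3,"tx":0,"ty":0,"tz":-4,"spin":0},{"grip":-0.3,"tx":0.8,"ty":-2.5,"tz":0,"spin":0},{"grip":-0.3,"tx":0.8,"ty":-3.4,"tz":0,"spin":0},{"grip":-0.3,"tx":0.8,"ty":-3.4,"tz":0,"spin":0},{"grip":-0.3,"tx":0.8,"ty":-3.4,"tz":0,"spin":0}]'
python3 -m creep '[{"grip":-0.3,"tx":0.8,"ty":-3.4,"tz":0,"spin":0},{"grip":-0.3,"tx":0.8,"ty":-3.4,"tz":0,"spin":0},{"grip":-0.3,"tx":0.8,"ty":-3.4,"tz":0,"spin":0},{"grip":-0.3,"tx":0.8,"ty":-3.4,"tz":0,"spin":0},{"grip":-0.3,"tx":0.8,"ty":-3.4,"tz":0,"spin":0},{"grip":-0.3,"tx":0.8,"ty":-3.4,"tz":0,"spin":0},{"grip":-0.3,"tx":0.8,"ty":-3.4,"tz":0,"spin":0},{"grip":-0.3,"tx":0.8,"ty":-3.4,"tz":0,"spin":0}]'
python3 -m creep '[{"grip":-0.3,"tx":0.8,"ty":-3.1,"tz":0,"spin":0},{"grip":-0.3,"tx":0.7,"ty":-2.8,"tz":0,"spin":0},{"grip":-0.3,"tx":0.4,"ty":-1.7,"tz":0,"spin":0},{"grip":-0.3,"tx":0,"ty":0,"tz":0,"spin":0},{"grip":-0.3,"tx":0,"ty":0,"tz":0,"spin":0},{"grip":-0.3,"tx":0,"ty":0,"tz":0,"spin":0},{"grip":-0.3,"tx":0,"ty":0,"tz":0,"spin":0}]'
python3 - <<'E'
from h import *
go(.5565,-.095,.09,102)
E
```

```text
clock: 14.37
tool_pos: [0.5625, 0.2623, 0.1694]
eef_rot: [-0.105, 0.994, -0.0, 0.0]
contact_force: [0.8, -0.3, -1.8]
opening: 0.54
finger_force: 20.0
clock: 15.03
tool_pos: [0.5567, -0.0174, 0.1692]
eef_rot: [-0.105, 0.994, 0.0, -0.0]
contact_force: [0.5, 0.3, -1.2]
opening: 0.542
finger_force: 20.0
clock: 15.62
tool_pos: [0.5546, -0.0917, 0.1694]
eef_rot: [-0.106, 0.994, 0.001, 0.0]
contact_force: [-0.8, 0.1, -0.7]
opening: 0.538
finger_force: 20.0
to [ 0.5565 -0.095   0.09  ] spin 0.2 then cm [-0.11 -0.37  7.94] ang 102.2 tilt 0.09
```

```bash
python3 -m creep '[{"grip":-0.3,"tx":-0.1,"ty":-0.35,"tz":0,"spin":0},{"grip":-0.3,"tx":0,"ty":0,"tz":2.5,"spin":0},{"grip":-0.3,"tx":0,"ty":0,"tz":2.5,"spin":0},{"grip":-0.3,"tx":0,"ty":0,"tz":1,"spin":0},{"grip":-0.3,"tx":0,"ty":0,"tz":1,"spin":0},{"grip":-0.3,"tx":0,"ty":0,"tz":0.6,"spin":0},{"grip":-0.3,"tx":0,"ty":0,"tz":0.3,"spin":0},{"grip":-0.3,"tx":0,"ty":0,"tz":0,"spin":0}]'
```

```text
clock: 16.28
tool_pos: [0.556, -0.0969, 0.0901]
eef_rot: [-0.105, 0.994, 0.0, -0.0]
contact_force: [-0.5, 0.5, -1.5]
opening: 0.535
finger_force: 20.0
```

```bash
python3 -m creep '[{"grip":-0.3,"tx":0,"ty":0,"tz":0.4,"spin":0},{"grip":-0.3,"tx":0,"ty":0,"tz":0.3,"spin":0},{"grip":-0.3,"tx":0,"ty":0,"tz":0,"spin":0}]'
python3 -m creep '[{"grip":0.25,"tx":0,"ty":0,"tz":0,"spin":0},{"grip":0.25,"tx":0,"ty":0,"tz":0,"spin":0},{"grip":0.25,"tx":0,"ty":0,"tz":0,"spin":0},{"grip":0.25,"tx":0,"ty":0,"tz":-2,"spin":0},{"grip":0.25,"tx":0,"ty":0,"tz":-3,"spin":0},{"grip":0.25,"tx":0,"ty":0,"tz":-3,"spin":0},{"grip":0.25,"tx":0,"ty":3,"tz":-4,"spin":0},{"grip":0.25,"tx":0,"ty":3,"tz":-4,"spin":0}]'
python3 -m creep '[{"grip":-1,"tx":0,"ty":3,"tz":-4,"spin":0},{"grip":-1,"tx":0,"ty":3,"tz":-4,"spin":0},{"grip":-1,"tx":0,"ty":3,"tz":0,"spin":0},{"grip":-1,"tx":0,"ty":3,"tz":0,"spin":0},{"grip":-1,"tx":0,"ty":3,"tz":0,"spin":0},{"grip":-1,"tx":0,"ty":3,"tz":0,"spin":0}]'
python3 - <<'E'
from h import *
import h
im,d,c=snap('top');save('t4.png',im[60:300,180:560]); h.S0=np.array([.602,-.1247])
pots()
im,d,c=snap('scene'); hsv=cv2.cvtColor(im,cv2.COLOR_RGB2HSV)
v,u=np.mgrid[0:480,0:640]; P=pts(c,d,np.c_[u.ravel(),v.ravel()]).reshape(480,640,3)
m=(hsv[...,0]>80)&(hsv[...,0]<105)&(hsv[...,1]>60)&(hsv[...,2]>110)&(P[...,2]>.24)&(P[...,2]<.3)&(P[...,0]>.65)&(P[...,1]>-.2)&(P[...,1]<0)
Q=P[m]; D=Q[:,:2]-h.S0; a=np.radians(12); xs=D@[np.cos(a),np.sin(a)]; ys=D@[-np.sin(a),np.cos(a)]
print(len(Q),np.percentile(xs,[2,50,98]),np.percentile(ys,[2,50,98]),np.percentile(Q[:,2],[2,50,98]))
p=h.ster(.145,0); go(p[0],p[1],.32,102)
E
```

```text
clock: 16.53
tool_pos: [0.556, -0.0971, 0.0831]
eef_rot: [-0.105, 0.994, 0.0, 0.0]
contact_force: [-1.0, 0.7, -1.6]
opening: 0.54
finger_force: 20.0
clock: 17.2
tool_pos: [0.5457, -0.0495, 0.2313]
eef_rot: [-0.103, 0.995, -0.0, 0.0]
contact_force: [0.2, -0.0, -0.4]
opening: 0.626
finger_force: 0.0
clock: 17.7
tool_pos: [0.51, 0.1191, 0.2973]
eef_rot: [-0.105, 0.995, 0.0, 0.001]
contact_force: [0.9, 0.3, -0.4]
opening: 0.198
finger_force: 0.0
pot [423. 183.] 369 [ 0.632  -0.0802  0.102 ]
pot [467. 211.] 370 [ 0.5721 -0.1691  0.1023]
pot [432. 218.] 374 [ 0.5581 -0.0962  0.1023]
66 [0.11409829 0.11883006 0.12108969] [-0.01981652  0.01790647  0.03513748] [0.26155326 0.27800205 0.28321531]
to [ 0.7438 -0.0946  0.32  ] spin 0.4 then cm [-18.43 -25.93  -2.28] ang 102.4 tilt 0.11
```

View pics/t4.png

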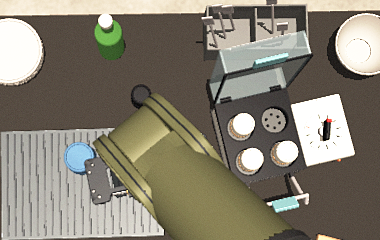

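Three pots are seated: (240,127), (285,152) and (250,160) in the crop. Next I go above and behind the lid lip with the fingers shut.

```bash
python3 -m creep '[{"grip":-1,"tx":0,"ty":-1,"tz":-2.5,"spin":0},{"grip":-1,"tx":-1.8,"ty":-2.6,"tz":0,"spin":0},{"grip":-1,"tx":-1.8,"ty":-2.6,"tz":0,"spin":0},{"grip":-1,"tx":-1.8,"ty":-2.6,"tz":0,"spin":0},{"grip":-1,"tx":-1.8,"ty":-2.6,"tz":0,"spin":0},{"grip":-1,"tx":-1.8,"ty":-2.6,"tz":0,"spin":0},{"grip":-1,"tx":-1.8,"ty":-2.6,"tz":0,"spin":0},{"grip":-1,"tx":-1.8,"ty":-2.6,"tz":0,"spin":0}]'
python3 -m creep '[{"grip":-1,"tx":-1.8,"ty":-2.6,"tz":0,"spin":0},{"grip":-1,"tx":-1.8,"ty":-2.2,"tz":0,"spin":0},{"grip":-1,"tx":-1.8,"ty":-2,"tz":0,"spin":0},{"grip":-1,"tx":-0.4,"ty":0,"tz":0,"spin":0},{"grip":-1,"tx":0,"ty":0,"tz":0,"spin":0},{"grip":-1,"tx":0,"ty":0,"tz":0,"spin":0}]'
cat >> h.py <<'E'
S0=np.array([.602,-.1247])
def sf():
    s=r.get_state(); D=s['tool_pos'][:2]-S0; a=np.radians(YAW)
    print('TCP in ster mm',(1000*np.array([D@[np.cos(a),np.sin(a)],D@[-np.sin(a),np.cos(a)],s['tool_pos'][2]])).round(1),'F',s['contact_force'].round(1))
E
python3 - <<'E'
from h import *
p=ster(.145,0); go(p[0],p[1],.267,102); sf()
im,d,c=snap('wrist'); save('w5.png',im)
prev=None
for th in (1.67,1.57,1.4,1.2,1.0,.8,.6,.4,.2,.1,0):
    t=th; rf=188+12*max(np.cos(t),0); x=100-rf*np.cos(t)+8*np.sin(t)+9; z=75+rf*np.sin(t)+8*np.cos(t); print(th,round(x),round(z))
E
```

```text
clock: 18.52
tool_pos: [0.6742, -0.0474, 0.3214]
eef_rot: [-0.103, 0.995, -0.001, -0.0]
contact_force: [0.6, -0.1, -0.1]
opening: 0.009
finger_force: 0.0
clock: 19.02
tool_pos: [0.7437, -0.0981, 0.321]
eef_rot: [-0.105, 0.994, 0.0, -0.001]
contact_force: [0.2, 0.2, 0.9]
opening: 0.004
finger_force: 0.0
to [ 0.7438 -0.0946  0.267 ] spin 0.0 then cm [-0.09  0.34  5.4 ] ang 102.0 tilt 0.08
TCP in ster mm [144.2  -3.5 321. ] F [0.2 0.2 0.9]
1.67 136 261
1.57 117 263
1.4 85 264
1.2 47 257
1.0 11 243
0.8 -22 221
0.6 -50 193
0.4 -71 160
0.2 -85 123
0.1 -89 103
0 -91 83
```

View pics/w5.png

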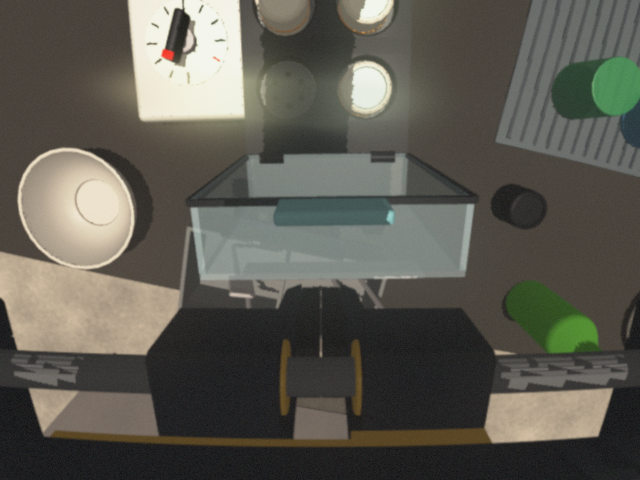

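The lip is at (333,211) and the front wall spans rows 200 to 275. I'll check where the lowered tip would project before descending.

Run:
```python
from h import *
c=optics.get_calibration('wrist')
for x,z in ((.144,.267),(.144,.258),(.135,.267),(.121,.283),(.129,.283),(.117,.255),(.168,.26)):
    p=ster(x,0); print(x,z,proj(c,np.r_[p,z]).round())
```

```text
0.144 0.267 [[325. 261.]]
0.144 0.258 [[325. 256.]]
0.135 0.267 [[325. 246.]]
0.121 0.283 [[326. 228.]]
0.129 0.283 [[326. 244.]]
0.117 0.255 [[325. 209.]]
0.168 0.26 [[325. 296.]]
```

```bash
python3 -m creep '[{"grip":-1,"tx":0,"ty":0.4,"tz":2,"spin":0},{"grip":-1,"tx":0,"ty":0,"tz":2,"spin":0},{"grip":-1,"tx":0,"ty":0,"tz":1,"spin":0},{"grip":-1,"tx":0,"ty":0,"tz":0.4,"spin":0},{"grip":-1,"tx":0,"ty":0,"tz":0,"spin":0},{"grip":-1,"tx":0,"ty":0,"tz":0,"spin":0}]'
python3 -m creep '[{"grip":-1,"tx":0.9,"ty":0,"tz":0.1,"spin":0},{"grip":-1,"tx":0.9,"ty":0,"tz":0.1,"spin":0},{"grip":-1,"tx":0.9,"ty":0,"tz":0.2,"spin":0},{"grip":-1,"tx":0.8,"ty":0,"tz":-0.1,"spin":0},{"grip":-1,"tx":0.8,"ty":0,"tz":0,"spin":0},{"grip":-1,"tx":0.8,"ty":0,"tz":0,"spin":0},{"grip":-1,"tx":0.8,"ty":0,"tz":0,"spin":0},{"grip":-1,"tx":0,"ty":0,"tz":0,"spin":0}]'
python3 - <<'E'
from h import *
sf(); im,d,c=snap('scene'); save('s6.png',cv2.resize(im[80:280,90:390],None,fx=2,fy=2))
E
```

```text
clock: 19.57
tool_pos: [0.7438, -0.094, 0.2686]
eef_rot: [-0.105, 0.994, -0.0, 0.001]
contact_force: [-0.7, -0.2, 0.8]
opening: -0.001
finger_force: 0.0
clock: 20.23
tool_pos: [0.6858, -0.1068, 0.2664]
eef_rot: [-0.105, 0.995, -0.0, 0.001]
contact_force: [-0.6, 0.6, -0.3]
opening: 0.006
finger_force: 0.0
TCP in ster mm [8.570e+01 1.000e-01 2.664e+02] F [-0.6  0.6 -0.3]
```

View pics/s6.png

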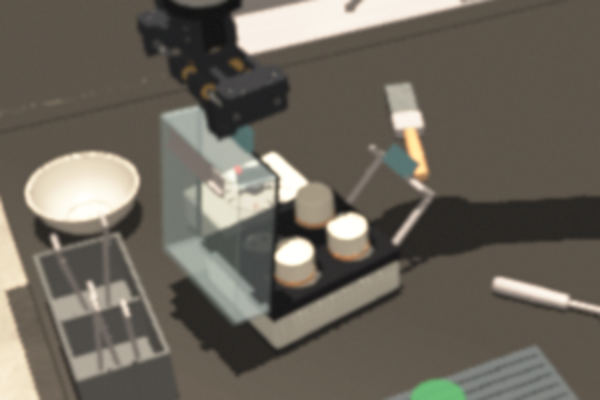

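The lid has followed to roughly upright, with the fingers behind the lip. I'll continue the arc.

```bash
python3 -m creep '[{"grip":-1,"tx":1.3,"ty":0,"tz":0.2,"spin":0},{"grip":-1,"tx":1.3,"ty":0,"tz":0.3,"spin":0},{"grip":-1,"tx":1.2,"ty":0,"tz":0.4,"spin":0},{"grip":-1,"tx":1.2,"ty":0,"tz":0.4,"spin":0},{"grip":-1,"tx":1.2,"ty":0,"tz":0.5,"spin":0},{"grip":-1,"tx":1.2,"ty":0,"tz":0.5,"spin":0},{"grip":-1,"tx":1.1,"ty":0,"tz":0.7,"spin":0},{"grip":-1,"tx":1.1,"ty":0,"tz":0.7,"spin":0}]'
python3 -m creep '[{"grip":-1,"tx":1.1,"ty":0,"tz":0.8,"spin":0},{"grip":-1,"tx":1.0,"ty":0,"tz":0.9,"spin":0},{"grip":-1,"tx":0.9,"ty":0,"tz":0.9,"spin":0},{"grip":-1,"tx":0.9,"ty":0,"tz":1.0,"spin":0},{"grip":-1,"tx":0.8,"ty":0,"tz":1.1,"spin":0},{"grip":-1,"tx":0.7,"ty":0,"tz":1.1,"spin":0},{"grip":-1,"tx":0.6,"ty":0,"tz":1.1,"spin":0},{"grip":-1,"tx":0,"ty":0,"tz":0,"spin":0}]'
python3 - <<'E'
from h import *
sf(); im,d,c=snap('scene'); save('s7.png',cv2.resize(im[80:280,90:390],None,fx=2,fy=2))
E
```

```text
clock: 20.95
tool_pos: [0.5929, -0.1265, 0.2287]
eef_rot: [-0.105, 0.994, -0.0, 0.001]
contact_force: [-0.4, -0.2, 3.9]
opening: 0.007
finger_force: 1.8
clock: 21.62
tool_pos: [0.529, -0.1407, 0.1568]
eef_rot: [-0.104, 0.995, -0.001, -0.005]
contact_force: [-7.0, -2.6, 0.4]
opening: 0.004
finger_force: 3.4
TCP in ster mm [-74.7  -0.5 156.8] F [-7.  -2.6  0.4]
```

View pics/s7.png

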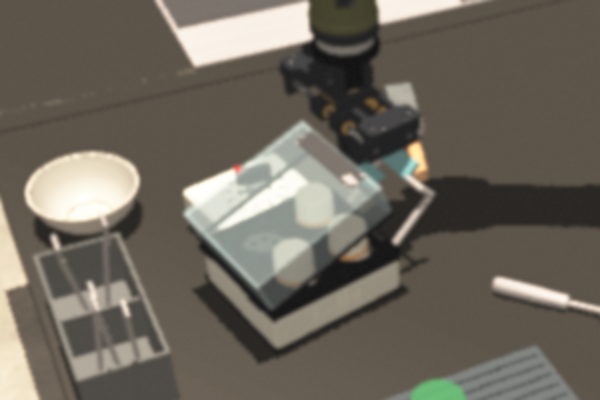

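The lid is at about 0.4 rad. The −7 N means the front wall is pushing on the tip, so I'll ease slightly towards the robot while lowering.

```bash
python3 -m creep '[{"grip":-1,"tx":0.5,"ty":0,"tz":0,"spin":0},{"grip":-1,"tx":0.5,"ty":0,"tz":1.0,"spin":0},{"grip":-1,"tx":0.4,"ty":0,"tz":1.1,"spin":0},{"grip":-1,"tx":0.3,"ty":0,"tz":1.1,"spin":0},{"grip":-1,"tx":0.2,"ty":0,"tz":1.0,"spin":0},{"grip":-1,"tx":0.1,"ty":0,"tz":1.0,"spin":0},{"grip":-1,"tx":0,"ty":0,"tz":0,"spin":0}]'
python3 - <<'E'
from h import *
sf()
E
```

```text
clock: 22.25
tool_pos: [0.5129, -0.1432, 0.1052]
eef_rot: [-0.105, 0.994, 0.0, -0.001]
contact_force: [-3.6, 0.0, -2.5]
opening: 0.002
finger_force: 1.7
TCP in ster mm [-91.    0.4 105.2] F [-3.6  0.  -2.5]
```

```bash
python3 -m creep '[{"grip":-1,"tx":0.2,"ty":0,"tz":0.6,"spin":0},{"grip":-1,"tx":0.1,"ty":0,"tz":0.6,"spin":0},{"grip":-1,"tx":0,"ty":0,"tz":0.5,"spin":0},{"grip":-1,"tx":0,"ty":0,"tz":0.4,"spin":0},{"grip":-1,"tx":0,"ty":0,"tz":0.1,"spin":0},{"grip":-1,"tx":0,"ty":0,"tz":0,"spin":0}]'
python3 -m creep '[{"grip":-1,"tx":0,"ty":0,"tz":0.2,"spin":0},{"grip":-1,"tx":0,"ty":0,"tz":0.1,"spin":0},{"grip":-1,"tx":0,"ty":0,"tz":0,"spin":0}]'
python3 - <<'E'
from h import *
sf()
E
```

```text
clock: 22.75
tool_pos: [0.5106, -0.1437, 0.0842]
eef_rot: [-0.105, 0.994, 0.0, -0.0]
contact_force: [-3.1, -1.0, -2.6]
opening: 0.009
finger_force: 1.3
clock: 23.0
tool_pos: [0.5106, -0.1438, 0.0832]
eef_rot: [-0.105, 0.994, -0.001, 0.0]
contact_force: [-6.6, -0.4, 18.0]
opening: 0.006
finger_force: 10.8
TCP in ster mm [-93.4   0.4  83.2] F [-6.6 -0.4 18. ]
```

Closed against its stop (18 N). I'll back off upward and look for the bail tab.

```bash
python3 -m creep '[{"grip":-1,"tx":0.1,"ty":0,"tz":-0.5,"spin":0},{"grip":-1,"tx":0,"ty":0,"tz":-2.5,"spin":0},{"grip":-1,"tx":0,"ty":0,"tz":-3,"spin":0},{"grip":-1,"tx":0,"ty":0,"tz":-3,"spin":0},{"grip":-1,"tx":0,"ty":0,"tz":-3,"spin":0},{"grip":-1,"tx":2,"ty":0,"tz":0,"spin":0},{"grip":-1,"tx":3,"ty":0,"tz":0,"spin":0},{"grip":-1,"tx":3,"ty":0,"tz":0,"spin":0}]'
python3 -m creep '[{"grip":-1,"tx":1,"ty":0,"tz":0,"spin":0},{"grip":-1,"tx":0,"ty":0,"tz":0,"spin":0},{"grip":-1,"tx":0,"ty":0,"tz":0,"spin":0}]'
cat >> h.py <<'E'
def blue(n,ret=False):
    im,d,c=snap(n); hsv=cv2.cvtColor(im,cv2.COLOR_RGB2HSV); v,u=np.mgrid[0:480,0:640]
    P=pts(c,d,np.c_[u.ravel(),v.ravel()]).reshape(480,640,3); a=np.radians(YAW)
    D=P[...,:2]-S0; X=np.dstack([D@[np.cos(a),np.sin(a)],D@[-np.sin(a),np.cos(a)],P[...,2]])
    m=(hsv[...,0]>80)&(hsv[...,0]<105)&(hsv[...,1]>60)&(hsv[...,2]>90)&(abs(X[...,0]+.1)<.1)&(abs(X[...,1])<.06)
    for nm,lo,hi in (('tab',.1,.17),('lip',.06,.1)):
        q=X[m&(X[...,2]>lo)&(X[...,2]<hi)]
        if len(q): print(n,nm,len(q),(1000*np.percentile(q,[3,50,97],axis=0)).round().tolist())
    return im
E
python3 - <<'E'
from h import *
sf(); im=blue('scene'); blue('top'); save('s8.png',cv2.resize(im[80:280,90:390],None,fx=2,fy=2))
E
```

```text
clock: 23.67
tool_pos: [0.4334, -0.1602, 0.2027]
eef_rot: [-0.105, 0.994, -0.0, 0.003]
contact_force: [0.0, -1.5, -1.8]
opening: 0.001
finger_force: 0.0
clock: 23.92
tool_pos: [0.4237, -0.1626, 0.2021]
eef_rot: [-0.105, 0.994, -0.0, 0.002]
contact_force: [1.0, -0.4, 0.6]
opening: 0.002
finger_force: 0.0
TCP in ster mm [-182.3   -0.   202.1] F [ 1.  -0.4  0.6]
scene tab 88 [[-147.0, -17.0, 123.0], [-141.0, -0.0, 131.0], [-133.0, 21.0, 137.0]]
top tab 248 [[-153.0, -21.0, 123.0], [-143.0, 2.0, 132.0], [-133.0, 24.0, 139.0]]
top lip 11 [[-109.0, -29.0, 76.0], [-99.0, 30.0, 79.0], [-87.0, 30.0, 83.0]]
```

View pics/s8.png

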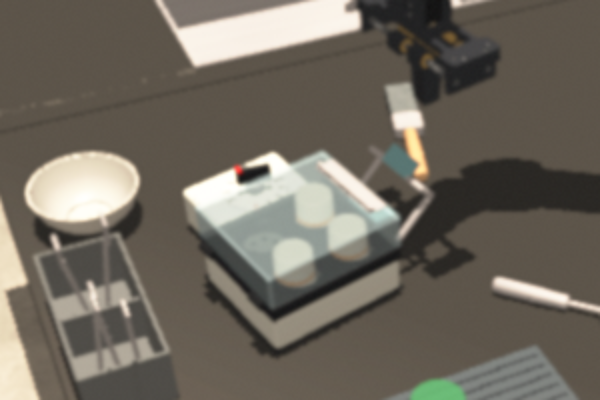

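The lid is flat and closed. The tab is at (400,160) in the crop, x' about −145 mm and z about 0.132. I'll push it from the front.

```bash
python3 -m creep '[{"grip":-1,"tx":0,"ty":0,"tz":2,"spin":0},{"grip":-1,"tx":0,"ty":0,"tz":3,"spin":0},{"grip":-1,"tx":0,"ty":0,"tz":2.3,"spin":0},{"grip":-1,"tx":-0.8,"ty":0,"tz":0,"spin":0},{"grip":-1,"tx":-0.8,"ty":0,"tz":0,"spin":0},{"grip":-1,"tx":-0.8,"ty":0,"tz":-0.1,"spin":0},{"grip":-1,"tx":-0.8,"ty":0,"tz":-0.1,"spin":0},{"grip":-1,"tx":-0.8,"ty":0,"tz":-0.2,"spin":0}]'
python3 -m creep '[{"grip":-1,"tx":-0.8,"ty":0,"tz":-0.3,"spin":0},{"grip":-1,"tx":-0.8,"ty":0,"tz":-0.2,"spin":0},{"grip":-1,"tx":-0.8,"ty":0,"tz":-0.2,"spin":0},{"grip":-1,"tx":-0.8,"ty":0,"tz":-0.1,"spin":0},{"grip":-1,"tx":-0.8,"ty":0,"tz":0,"spin":0},{"grip":-1,"tx":-0.8,"ty":0,"tz":0,"spin":0},{"grip":-1,"tx":0,"ty":0,"tz":0,"spin":0}]'
python3 - <<'E'
from h import *
sf(); im=blue('scene')
E
```

```text
clock: 24.68
tool_pos: [0.4624, -0.1542, 0.1337]
eef_rot: [-0.105, 0.994, -0.0, 0.001]
contact_force: [-2.1, -0.0, 1.7]
opening: 0.006
finger_force: 1.0
clock: 25.27
tool_pos: [0.5103, -0.1436, 0.1405]
eef_rot: [-0.105, 0.994, 0.0, 0.001]
contact_force: [0.7, -0.7, 0.2]
opening: 0.004
finger_force: 0.0
TCP in ster mm [-93.7   0.5 140.5] F [ 0.7 -0.7  0.2]
scene tab 86 [[-79.0, -14.0, 140.0], [-73.0, 7.0, 150.0], [-70.0, 25.0, 157.0]]
```

```bash
python3 -m creep '[{"grip":-1,"tx":-0.6,"ty":0,"tz":0,"spin":0},{"grip":-1,"tx":-0.4,"ty":0,"tz":0,"spin":0},{"grip":-1,"tx":-0.3,"ty":0,"tz":0,"spin":0},{"grip":-1,"tx":-0.2,"ty":0,"tz":0,"spin":0},{"grip":-1,"tx":0,"ty":0,"tz":0,"spin":0}]'
python3 - <<'E'
from h import *
sf(); im=blue('scene')
E
```

```text
clock: 25.73
tool_pos: [0.52, -0.1418, 0.1401]
eef_rot: [-0.105, 0.994, -0.0, -0.003]
contact_force: [-6.3, -1.2, 2.7]
opening: 0.006
finger_force: 2.8
TCP in ster mm [-83.7   0.3 140.1] F [-6.3 -1.2  2.7]
scene tab 84 [[-70.0, -12.0, 138.0], [-64.0, 8.0, 149.0], [-61.0, 24.0, 156.0]]
```

```bash
python3 -m creep '[{"grip":-1,"tx":-0.3,"ty":0,"tz":0,"spin":0},{"grip":-1,"tx":0,"ty":0,"tz":0,"spin":0},{"grip":-1,"tx":0,"ty":0,"tz":0,"spin":0}]'
python3 - <<'E'
from h import *
sf(); im=blue('scene')
E
```

```text
clock: 26.03
tool_pos: [0.5202, -0.1418, 0.14]
eef_rot: [-0.105, 0.995, -0.001, -0.005]
contact_force: [-10.8, -1.4, 7.7]
opening: 0.005
finger_force: 5.3
TCP in ster mm [-83.5   0.3 140. ] F [-10.8  -1.4   7.7]
scene tab 79 [[-71.0, -14.0, 138.0], [-64.0, 5.0, 149.0], [-62.0, 26.0, 155.0]]
```

The bail has stopped hard in its catch: position unchanged as the force rose, tab top z 155 mm, x' −64. Next I withdraw, go above the timer and measure the key.

```bash
python3 -m creep '[{"grip":-1,"tx":0.8,"ty":0,"tz":0,"spin":0},{"grip":-1,"tx":1,"ty":0,"tz":-0.5,"spin":0},{"grip":-1,"tx":0.5,"ty":0,"tz":-3,"spin":0},{"grip":-1,"tx":0,"ty":0,"tz":-3.5,"spin":0},{"grip":-1,"tx":0,"ty":-2,"tz":-1.5,"spin":0},{"grip":-1,"tx":0,"ty":-3,"tz":0,"spin":0},{"grip":-1,"tx":0,"ty":-3,"tz":0,"spin":0},{"grip":-0.2,"tx":0,"ty":-2,"tz":0,"spin":0}]'
python3 -m creep '[{"grip":-0.2,"tx":0,"ty":0,"tz":0,"spin":0},{"grip":-0.2,"tx":0,"ty":0,"tz":0,"spin":0},{"grip":-0.2,"tx":0,"ty":0,"tz":0,"spin":0}]'
cat >> h.py <<'E'
def key(n):
    im,d,c=snap(n); hsv=cv2.cvtColor(im,cv2.COLOR_RGB2HSV); v,u=np.mgrid[0:480,0:640]; p=ster(-.01,-.137)
    ax=plane(c,np.c_[u.ravel(),v.ravel()],.0975).reshape(480,640,3); D=np.hypot(ax[...,0]-p[0],ax[...,1]-p[1])
    P=pts(c,d,np.c_[u.ravel(),v.ravel()]).reshape(480,640,3)
    m=(D<.035)&(abs(P[...,2]-.0975)<.006)
    red=m&(hsv[...,1]>130)&((hsv[...,0]<12)|(hsv[...,0]>168))&(hsv[...,2]>80)
    X=ax[m][:,:2].astype(np.float32)
    if len(X)<8: print(n,'key hidden',len(X)); return im
    (cx,cy),(w,h),an=cv2.minAreaRect(X); mu=X.mean(0); w_,V=np.linalg.eigh(np.cov(X.T)); e=V[:,1]
    if red.sum():
        rm=ax[red][:,:2].mean(0); e=e*np.sign(e@(rm-mu)); 
    ph=np.degrees(np.arctan2(e[1],e[0])); print(n,'key n',len(X),red.sum(),'centre',np.round([cx,cy],4),'size',np.round([w,h],3),'dir %.1f joint %.2f rad (expected %s)'%(ph,np.radians((YAW-ph)%360),p.round(4))); return im
E
python3 - <<'E'
from h import *
sf(); blue('scene'); print(r.get_state()['q'].round(2)); key('top'); key('scene'); im=key('wrist'); save('w9.png',im)
p=ster(-.01,-.137); go(p[0],p[1],.13,102)
E
```

```text
clock: 26.75
tool_pos: [0.5244, -0.2468, 0.2266]
eef_rot: [-0.104, 0.995, -0.001, 0.001]
contact_force: [-0.3, -0.8, -0.5]
opening: 0.06
finger_force: 0.0
clock: 27.0
tool_pos: [0.5238, -0.242, 0.2258]
eef_rot: [-0.105, 0.994, 0.001, 0.0]
contact_force: [0.3, 0.4, 1.2]
opening: 0.282
finger_force: 0.0
TCP in ster mm [-100.8  -98.5  225.8] F [0.3 0.4 1.2]
scene tab 74 [[-71.0, -14.0, 138.0], [-64.0, 10.0, 149.0], [-61.0, 25.0, 155.0]]
[ 0.68  0.69 -0.57  1.72  0.47  0.88  1.69]
top key n 105 18 centre [ 0.6194 -0.2574] size [0.011 0.045] dir -6.5 joint 0.32 rad (expected [ 0.6207 -0.2608])
scene key n 63 12 centre [ 0.6222 -0.2538] size [0.018 0.043] dir -10.0 joint 0.38 rad (expected [ 0.6207 -0.2608])
wrist key n 177 2 centre [ 0.6154 -0.2554] size [0.043 0.006] dir 0.0 joint 0.21 rad (expected [ 0.6207 -0.2608])
to [ 0.6207 -0.2608  0.13  ] spin 0.2 then cm [-9.07 -3.87  9.57] ang 102.2 tilt 0.03
```

View pics/w9.png

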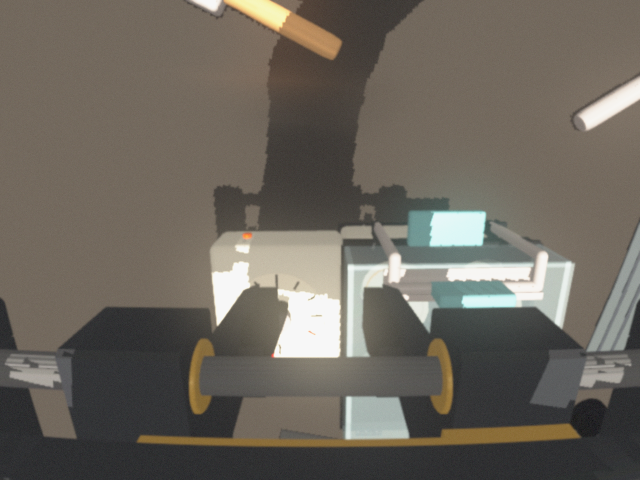

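The bail's bar lies across the lid at (470,290) with its tab at (475,293), and the lip is at (445,228). I'll move over the key and align.

```bash
python3 -m creep '[{"grip":-0.2,"tx":-3,"ty":-1.3,"tz":0,"spin":0},{"grip":-0.2,"tx":-3,"ty":-1.3,"tz":0,"spin":0},{"grip":-0.2,"tx":-2.9,"ty":-1.0,"tz":0,"spin":0},{"grip":-0.2,"tx":0,"ty":0,"tz":0,"spin":6.5},{"grip":-0.2,"tx":0,"ty":0,"tz":0,"spin":6.5},{"grip":-0.2,"tx":0,"ty":0,"tz":0,"spin":6},{"grip":-0.2,"tx":0,"ty":0,"tz":0,"spin":0},{"grip":-0.2,"tx":0,"ty":0,"tz":0,"spin":0}]' 40
python3 - <<'E'
from h import *
sf(); print(r.get_state()['q'].round(2)); im=key('wrist'); key('scene'); go(.6195,-.258,.076,83)
E
```

```text
clock: 27.87
tool_pos: [0.6184, -0.259, 0.2255]
eef_rot: [0.059, 0.998, -0.0, -0.0]
contact_force: [-0.2, -0.6, -0.2]
opening: 0.397
finger_force: 0.0
TCP in ster mm [ -11.9 -134.8  225.5] F [-0.2 -0.6 -0.2]
[ 0.56  0.8  -0.47  1.42  0.39  1.02  1.46]
wrist key n 807 110 centre [ 0.619  -0.2592] size [0.01  0.045] dir -5.8 joint 0.31 rad (expected [ 0.6207 -0.2608])
scene key n 64 8 centre [ 0.6227 -0.2539] size [0.018 0.044] dir -6.8 joint 0.33 rad (expected [ 0.6207 -0.2608])
to [ 0.6195 -0.258   0.076 ] spin 0.2 then cm [-0.1   0.16 14.96] ang 83.2 tilt 0.01
```

```bash
python3 -m creep '[{"grip":-0.2,"tx":0,"ty":0,"tz":3.5,"spin":0},{"grip":-0.2,"tx":0,"ty":0,"tz":3.5,"spin":0},{"grip":-0.2,"tx":0,"ty":0,"tz":3.5,"spin":0},{"grip":-0.2,"tx":0,"ty":0,"tz":2.5,"spin":0},{"grip":-0.2,"tx":0,"ty":0,"tz":1.9,"spin":0},{"grip":-0.2,"tx":0,"ty":0,"tz":0,"spin":0},{"grip":-1,"tx":0,"ty":0,"tz":0,"spin":0},{"grip":-1,"tx":0,"ty":0,"tz":0,"spin":0}]' 40
python3 -m creep '[{"grip":-1,"tx":0,"ty":0,"tz":0,"spin":0},{"grip":-1,"tx":0,"ty":0,"tz":0,"spin":0},{"grip":-1,"tx":0,"ty":0,"tz":0,"spin":0},{"grip":-1,"tx":0,"ty":0,"tz":0,"spin":0}]'
python3 - <<'E'
from h import *
sf();s=r.get_state();print(s['moment'],s['q'][6])
E
```

```text
clock: 28.63
tool_pos: [0.6194, -0.26, 0.078]
eef_rot: [0.06, 0.998, -0.0, 0.001]
contact_force: [-0.1, 0.4, 0.3]
opening: 0.273
finger_force: 0.0
clock: 28.97
tool_pos: [0.6196, -0.2596, 0.0783]
eef_rot: [0.06, 0.998, -0.0, 0.001]
contact_force: [-0.3, 0.0, 6.8]
opening: 0.107
finger_force: 40.0
TCP in ster mm [ -10.8 -135.6   78.3] F [-0.3  0.   6.8]
[0.24834335 0.08446395 0.01986365] 1.375837845780264
```

```bash
python3 -m creep '[{"grip":-1,"tx":0,"ty":0,"tz":0,"spin":5},{"grip":-1,"tx":0,"ty":0,"tz":0,"spin":5},{"grip":-1,"tx":0,"ty":0,"tz":0,"spin":5},{"grip":-1,"tx":0,"ty":0,"tz":0,"spin":5},{"grip":-1,"tx":0,"ty":0,"tz":0,"spin":5},{"grip":-1,"tx":0,"ty":0,"tz":0,"spin":5},{"grip":-1,"tx":0,"ty":0,"tz":0,"spin":5},{"grip":-1,"tx":0,"ty":0,"tz":0,"spin":5}]'
python3 - <<'E'
from h import *
sf();s=r.get_state();print(s['moment'],s['q'].round(2)); go(.6195,-.2596,.0783)
E
```

```text
clock: 29.63
tool_pos: [0.6196, -0.2596, 0.0783]
eef_rot: [0.4, 0.917, 0.0, 0.001]
contact_force: [-0.8, 0.9, 6.5]
opening: 0.109
finger_force: 40.0
TCP in ster mm [ -10.9 -135.7   78.3] F [-0.8  0.9  6.5]
[0.15044671 0.19133681 0.13418017] [ 0.44  0.95 -0.22  1.53  0.28  0.69  0.84]
to [ 0.6195 -0.2596  0.0783] spin 0.0 then cm [ 0.01 -0.    0.  ] ang 42.8 tilt 0.17
```

```bash
python3 -m creep '[{"grip":-1,"tx":0,"ty":0,"tz":0,"spin":6},{"grip":-1,"tx":0,"ty":0,"tz":0,"spin":6},{"grip":-1,"tx":0,"ty":0,"tz":0,"spin":6},{"grip":-1,"tx":0,"ty":0,"tz":0,"spin":6},{"grip":-1,"tx":0,"ty":0,"tz":0,"spin":6},{"grip":-1,"tx":0,"ty":0,"tz":0,"spin":6},{"grip":-1,"tx":0,"ty":0,"tz":0,"spin":6},{"grip":-1,"tx":0,"ty":0,"tz":0,"spin":6}]'
python3 -m creep '[{"grip":-1,"tx":0,"ty":0,"tz":0,"spin":6},{"grip":-1,"tx":0,"ty":0,"tz":0,"spin":6},{"grip":-1,"tx":0,"ty":0,"tz":0,"spin":6},{"grip":-1,"tx":0,"ty":0,"tz":0,"spin":6},{"grip":-1,"tx":0,"ty":0,"tz":0,"spin":6},{"grip":-1,"tx":0,"ty":0,"tz":0,"spin":6},{"grip":-1,"tx":0,"ty":0,"tz":0,"spin":6},{"grip":-1,"tx":0,"ty":0,"tz":0,"spin":6}]'
python3 - <<'E'
from h import *
sf();s=r.get_state();print(s['moment'],s['q'].round(2)); go(.6195,-.2596,.0783)
E
```

```text
clock: 30.3
tool_pos: [0.6195, -0.2597, 0.0783]
eef_rot: [0.738, 0.674, 0.001, 0.001]
contact_force: [-0.1, 0.5, 6.4]
opening: 0.113
finger_force: 40.0
clock: 30.97
tool_pos: [0.6195, -0.2597, 0.0783]
eef_rot: [0.949, 0.316, 0.001, 0.0]
contact_force: [-0.5, 1.0, 6.6]
opening: 0.113
finger_force: 40.0
TCP in ster mm [ -11.  -135.7   78.3] F [-0.5  1.   6.6]
[0.08818633 0.40611729 0.13097183] [ 0.22  0.96  0.22  1.54 -0.29  0.67 -0.35]
to [ 0.6195 -0.2596  0.0783] spin 0.0 then cm [ 0.01 -0.01  0.  ] ang -53.2 tilt 0.15
```

The joint is at about 2.7 rad. I'll let go, turn back half a turn above the wing and regrip.

```bash
python3 -m creep '[{"grip":-0.2,"tx":0,"ty":0,"tz":0,"spin":0},{"grip":-0.2,"tx":0,"ty":0,"tz":0,"spin":0},{"grip":-0.2,"tx":0,"ty":0,"tz":-1.5,"spin":0},{"grip":-0.2,"tx":0,"ty":0,"tz":-2,"spin":0},{"grip":-0.2,"tx":0,"ty":0,"tz":0,"spin":-6},{"grip":-0.2,"tx":0,"ty":0,"tz":0,"spin":-7},{"grip":-0.2,"tx":0,"ty":0,"tz":0,"spin":-7},{"grip":-0.2,"tx":0,"ty":0,"tz":0,"spin":-7}]'
python3 -m creep '[{"grip":-0.2,"tx":0,"ty":0,"tz":0,"spin":-7},{"grip":-0.2,"tx":0,"ty":0,"tz":0,"spin":-7},{"grip":-0.2,"tx":0,"ty":0,"tz":0,"spin":-7},{"grip":-0.2,"tx":0,"ty":0,"tz":0,"spin":-7},{"grip":-0.2,"tx":0,"ty":0,"tz":0,"spin":-7},{"grip":-0.2,"tx":0,"ty":0,"tz":0,"spin":-7},{"grip":-0.2,"tx":0,"ty":0,"tz":0,"spin":-7},{"grip":-0.2,"tx":0,"ty":0,"tz":0,"spin":-7}]'
python3 -m creep '[{"grip":-0.2,"tx":0,"ty":0,"tz":0,"spin":-7},{"grip":-0.2,"tx":0,"ty":0,"tz":0,"spin":-7},{"grip":-0.2,"tx":0,"ty":0,"tz":0,"spin":-7},{"grip":-0.2,"tx":0,"ty":0,"tz":0,"spin":-7},{"grip":-0.2,"tx":0,"ty":0,"tz":0,"spin":-7},{"grip":-0.2,"tx":0,"ty":0,"tz":0,"spin":-7},{"grip":-0.2,"tx":0,"ty":0,"tz":0,"spin":-7},{"grip":-0.2,"tx":0,"ty":0,"tz":0,"spin":-7}]'
python3 -m creep '[{"grip":-0.2,"tx":0,"ty":0,"tz":0,"spin":-7},{"grip":-0.2,"tx":0,"ty":0,"tz":0,"spin":-7},{"grip":-0.2,"tx":0,"ty":0,"tz":0,"spin":-7},{"grip":-0.2,"tx":0,"ty":0,"tz":0,"spin":-7},{"grip":-0.2,"tx":0,"ty":0,"tz":0,"spin":-7},{"grip":-0.2,"tx":0,"ty":0,"tz":0,"spin":-6},{"grip":-0.2,"tx":0,"ty":0,"tz":0,"spin":0},{"grip":-0.2,"tx":0,"ty":0,"tz":0,"spin":0}]'
python3 - <<'E'
from h import *
sf();s=r.get_state();print(s['q'].round(2)); key('wrist'); key('scene'); go(.6195,-.2596,.0785,126.8)
E
```

```text
clock: 31.63
tool_pos: [0.6183, -0.2598, 0.1116]
eef_rot: [0.846, 0.534, 0.0, -0.0]
contact_force: [-0.1, -0.1, 0.1]
opening: 0.402
finger_force: 0.0
clock: 32.3
tool_pos: [0.6181, -0.26, 0.1115]
eef_rot: [0.496, 0.868, 0.0, -0.0]
contact_force: [-0.7, 0.5, -0.1]
opening: 0.403
finger_force: 0.0
clock: 32.97
tool_pos: [0.6182, -0.2602, 0.1115]
eef_rot: [0.031, 1.0, -0.0, 0.0]
contact_force: [-0.3, -0.5, 0.1]
opening: 0.402
finger_force: 0.0
clock: 33.63
tool_pos: [0.6181, -0.2602, 0.1114]
eef_rot: [-0.316, 0.949, 0.0, 0.0]
contact_force: [-0.1, 0.1, -0.2]
opening: 0.4
finger_force: 0.0
TCP in ster mm [ -12.4 -135.9  111.4] F [-0.1  0.1 -0.2]
[ 0.63  0.96 -0.6   1.5   0.65  0.88  2.02]
wrist key n 2055 385 centre [ 0.6186 -0.2604] size [0.046 0.01 ] dir -142.8 joint 2.70 rad (expected [ 0.6207 -0.2608])
scene key n 46 0 centre [ 0.6224 -0.2535] size [0.043 0.013] dir -137.3 joint 2.61 rad (expected [ 0.6207 -0.2608])
to [ 0.6195 -0.2596  0.0785] spin 0.1 then cm [-0.12 -0.05  3.3 ] ang 126.9 tilt 0.00
```

```bash
python3 -m creep '[{"grip":-0.2,"tx":-0.1,"ty":-0.05,"tz":1.5,"spin":0},{"grip":-0.2,"tx":0,"ty":0,"tz":1.9,"spin":0},{"grip":-0.2,"tx":0,"ty":0,"tz":0,"spin":0},{"grip":-1,"tx":0,"ty":0,"tz":0,"spin":0},{"grip":-1,"tx":0,"ty":0,"tz":0,"spin":0},{"grip":-1,"tx":0,"ty":0,"tz":0,"spin":0},{"grip":-1,"tx":0,"ty":0,"tz":0,"spin":0},{"grip":-1,"tx":0,"ty":0,"tz":0,"spin":0}]' 40
python3 -m creep '[{"grip":-1,"tx":0,"ty":0,"tz":0,"spin":5},{"grip":-1,"tx":0,"ty":0,"tz":0,"spin":5},{"grip":-1,"tx":0,"ty":0,"tz":0,"spin":6},{"grip":-1,"tx":0,"ty":0,"tz":0,"spin":6},{"grip":-1,"tx":0,"ty":0,"tz":0,"spin":6},{"grip":-1,"tx":0,"ty":0,"tz":0,"spin":6},{"grip":-1,"tx":0,"ty":0,"tz":0,"spin":6},{"grip":-1,"tx":0,"ty":0,"tz":0,"spin":6}]'
python3 -m creep '[{"grip":-1,"tx":0,"ty":0,"tz":0,"spin":6},{"grip":-1,"tx":0,"ty":0,"tz":0,"spin":6},{"grip":-1,"tx":0,"ty":0,"tz":0,"spin":6},{"grip":-1,"tx":0,"ty":0,"tz":0,"spin":6},{"grip":-1,"tx":0,"ty":0,"tz":0,"spin":6},{"grip":-1,"tx":0,"ty":0,"tz":0,"spin":6},{"grip":-1,"tx":0,"ty":0,"tz":0,"spin":6},{"grip":-1,"tx":0,"ty":0,"tz":0,"spin":6}]'
python3 -m creep '[{"grip":-1,"tx":0,"ty":0,"tz":0,"spin":6},{"grip":-1,"tx":0,"ty":0,"tz":0,"spin":6},{"grip":-1,"tx":0,"ty":0,"tz":0,"spin":6},{"grip":-1,"tx":0,"ty":0,"tz":0,"spin":6},{"grip":-1,"tx":0,"ty":0,"tz":0,"spin":6},{"grip":-1,"tx":0,"ty":0,"tz":0,"spin":6},{"grip":-1,"tx":0,"ty":0,"tz":0,"spin":6},{"grip":-1,"tx":0,"ty":0,"tz":0,"spin":0}]'
python3 - <<'E'
from h import *
sf();s=r.get_state();print(s['moment'],s['q'].round(2)); go(.6195,-.2596,.0783,-18.6)
E
```

```text
clock: 34.4
tool_pos: [0.6199, -0.2593, 0.0784]
eef_rot: [-0.318, 0.948, -0.0, 0.001]
contact_force: [-0.6, 1.3, 2.6]
opening: 0.109
finger_force: 40.0
clock: 35.07
tool_pos: [0.6199, -0.2596, 0.0784]
eef_rot: [0.08, 0.997, -0.0, 0.001]
contact_force: [-0.7, 0.4, 0.7]
opening: 0.107
finger_force: 40.0
clock: 35.73
tool_pos: [0.6198, -0.26, 0.0784]
eef_rot: [0.479, 0.878, -0.0, 0.001]
contact_force: [-0.9, -0.2, 2.2]
opening: 0.116
finger_force: 40.0
clock: 36.4
tool_pos: [0.6195, -0.26, 0.0784]
eef_rot: [0.761, 0.649, -0.0, 0.001]
contact_force: [-1.7, -0.7, 5.1]
opening: 0.11
finger_force: 40.0
TCP in ster mm [ -11.  -136.    78.4] F [-1.7 -0.7  5.1]
[-0.2549344   0.48572507 -0.03757923] [ 0.31  0.95  0.03  1.53 -0.04  0.66  0.2 ]
to [ 0.6195 -0.2596  0.0783] spin 9.5 then cm [ 0.04 -0.01  0.01] ang -9.1 tilt 0.07
```

```bash
python3 -m creep '[{"grip":-1,"tx":0,"ty":0,"tz":0,"spin":4},{"grip":-1,"tx":0,"ty":0,"tz":0,"spin":3},{"grip":-1,"tx":0,"ty":0,"tz":0,"spin":0}]'
python3 -c "
from h import *
s=r.get_state();print(s['moment']); go(.6195,-.2596,.0783,-18.6)"
python3 -m creep '[{"grip":-1,"tx":0,"ty":0,"tz":0,"spin":2.5},{"grip":-1,"tx":0,"ty":0,"tz":0,"spin":2},{"grip":-1,"tx":0,"ty":0,"tz":0,"spin":0}]'
python3 -c "
from h import *
s=r.get_state();print(s['moment']); go(.6195,-.2596,.0783,-18.6)"
```

```text
clock: 36.65
tool_pos: [0.6194, -0.26, 0.0783]
eef_rot: [0.798, 0.603, -0.0, 0.0]
contact_force: [-2.3, -0.1, 6.7]
opening: 0.109
finger_force: 40.0
[-0.18726491  0.61593832 -0.01740229]
to [ 0.6195 -0.2596  0.0783] spin 2.7 then cm [ 0.04 -0.    0.  ] ang -15.9 tilt 0.04
clock: 36.9
tool_pos: [0.6194, -0.26, 0.0783]
eef_rot: [0.82, 0.572, -0.0, 0.0]
contact_force: [-1.9, 0.0, 6.6]
opening: 0.108
finger_force: 40.0
[-0.19849767  0.61856458  0.59646275]
to [ 0.6195 -0.2596  0.0783] spin -1.6 then cm [ 0.04 -0.01  0.  ] ang -20.2 tilt 0.05
```

Moment z jumped to 0.6 N m, so it is at the stop. I'll relax, release, lift clear and check.

```bash
python3 -m creep '[{"grip":-1,"tx":0,"ty":0,"tz":0,"spin":1},{"grip":-1,"tx":0,"ty":0,"tz":0,"spin":0},{"grip":-1,"tx":0,"ty":0,"tz":0,"spin":0}]'
python3 -m creep '[{"grip":-0.2,"tx":0,"ty":0,"tz":0,"spin":0},{"grip":-0.2,"tx":0,"ty":0,"tz":0,"spin":0},{"grip":-0.2,"tx":0,"ty":0,"tz":-1,"spin":0},{"grip":-0.2,"tx":0,"ty":0,"tz":-3,"spin":0},{"grip":-0.2,"tx":0,"ty":0,"tz":-3.5,"spin":0},{"grip":-0.2,"tx":0,"ty":0,"tz":-3.5,"spin":0},{"grip":-0.2,"tx":0,"ty":0,"tz":-3.5,"spin":0},{"grip":-0.2,"tx":0,"ty":0,"tz":0,"spin":0}]'
python3 - <<'E'
from h import *
key('wrist'); key('scene'); blue('scene'); blue('top')
im,d,c=snap('scene'); save('s10.png',cv2.resize(im[100:400,100:500],None,fx=2,fy=2))
E
```

```text
clock: 37.15
tool_pos: [0.6195, -0.26, 0.0784]
eef_rot: [0.825, 0.566, -0.0, 0.0]
contact_force: [-1.4, -1.5, 6.0]
opening: 0.112
finger_force: 40.0
clock: 37.82
tool_pos: [0.6238, -0.2615, 0.2311]
eef_rot: [0.826, 0.563, 0.004, 0.006]
contact_force: [0.4, -0.8, 0.1]
opening: 0.395
finger_force: 0.0
wrist key n 776 98 centre [ 0.6203 -0.2583] size [0.045 0.01 ] dir 72.7 joint 5.22 rad (expected [ 0.6207 -0.2608])
scene key n 45 8 centre [ 0.6228 -0.2534] size [0.046 0.008] dir 71.2 joint 5.25 rad (expected [ 0.6207 -0.2608])
scene tab 66 [[-68.0, -13.0, 139.0], [-64.0, 10.0, 148.0], [-61.0, 26.0, 156.0]]
top tab 9 [[-72.0, -17.0, 143.0], [-72.0, 16.0, 151.0], [-68.0, 25.0, 155.0]]
top lip 102 [[-109.0, -28.0, 77.0], [-100.0, -18.0, 81.0], [-85.0, 30.0, 86.0]]
```

View pics/s10.png

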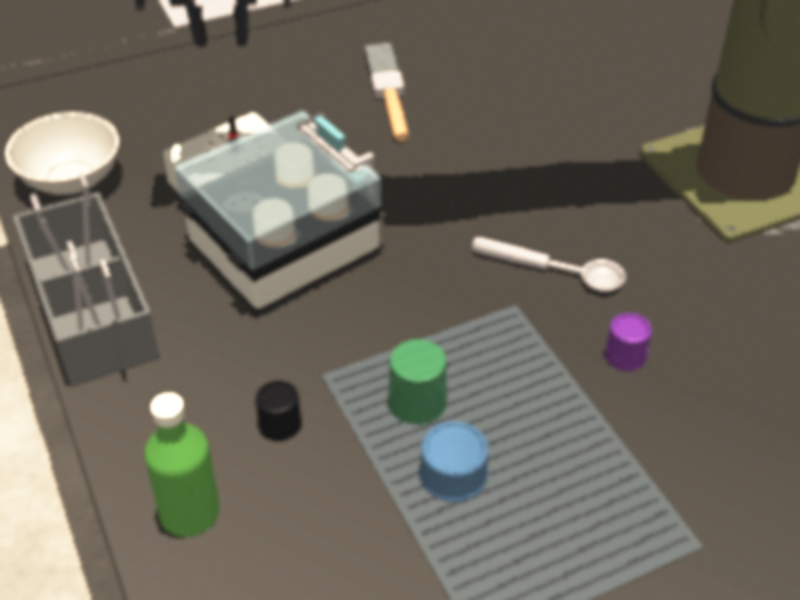

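The three pots are under the closed lid at (293,165), (327,195) and (273,220). The bail is over the lid with its tab at (330,130), the key reads 5.22–5.25 rad, and the tumbler and ramekin haven't moved.

```bash
python3 -c "
from h import *
print(workorder.finish_job())"
```

```text
the job is handed in; nothing more can be done
None
```

The job is done and handed in: all three pots are in wells, the lid is closed, the bail is in its catch, the timer is wound to its stop (about 5.24 rad), and the other things stand where they were.

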